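# Restack the tea caddies and put the sugar jar back

## Robot

A 6-joint arm with a two-finger parallel gripper is mounted at the origin on the work surface. World frame = base frame: x ahead of the robot, y to its left, z up, the work surface at z = 0. Lengths are in mm, angles in rad, forces in N, time in s.
With the tool pointing down it reaches from about 300 to 850 mm from the base axis. Payload 5.4 kg.
Tool frame: the origin (TCP) lies at the very end of the fingers, on their centre line; the grasp point (between the pads) lies 19 mm behind it; z points along the fingers, y is the direction in which the jaws open and shut (so a half turn about z gives the same grasp; the last joint's range is limited). The gripper opens to 85 mm and grips with 20 to 120 N. Pads are 22 mm wide; open, the fingers measure 114 mm over their backs; the gripper's body (76 mm by 85 mm) begins 54 mm behind the grasp point. The pads swing forward as they close: fully open they stand 13 mm farther back than shut.
Start: joints at [1.071, 0.158, 1.597, -0, 1.386, -0.21], TCP at [164.322, 551.003, 206.399] pointing down, gripper open.
Joint ranges: [-2.91, 2.91], [-0.94, 2.29], [0.18, 2.7], [-1.29, 4.43], [0.17, 2.64], [-3, 3]. Speed limits (rad/s): [2.57, 2.57, 3.14, 3.14, 3.14, 3.14].

## Interface

Orientations are given as a rotation vector (axis times angle).
In Python, from cell import env gives the robot as it stands.
- The arm moves only by the tool arm_command, never from a script. Its argument "motion" is a list of rows, each an object of numbers: "claw": the gripper command: -1 is fully open, 1 is shut, values between are in proportion; "tx", "ty", "tz": the shift along the world's x, y, z in m; "yaw": the turn about the world's z in degrees. In form: [{"claw": .., "tx": .., "ty": .., "tz": .., "yaw": ..}, ...]. A call has exactly 10 rows; each row shifts and turns the pose as measured when the row begins; what a row does not reach is not made up. A row lasts 1/8 s, in which the tool goes at most 62.5 mm and 10.7 degrees, less where a joint would pass 70% of its speed; a pose out of reach is approached as far as the arm can. A call is refused whole if a number of a shift passes 0.0625 or a number of a turn 10.7, either way. A call with a gripper value outside its range is refused whole. The fingers move at their own pace and stop on an object; "squeeze" is the grip in N (left out, the last holds). Time passes only in rows, so rows that do not move let the fingers close, or fill a call up. It gives the time, the measured TCP pose, the force and the opening at its end, in the units of the state.
- env.state(): the state, without advancing time (a new reading comes with each control period).
- env.snapshot(name): name is "scene" or "side" or "wrist"; returns a dict with "pixels" (480x640x3 uint8, blue, green, red), "range_z" (480x640 float32, mm along the optical axis (not along the pixel's ray), 0 where there is no reading), "fx", "fy", "cx", "cy" (pixels), "R" (3x3) and "t" (3): a world point X has camera coordinates R X + t; the wrist camera has in their place "T_tool_cam" (4x4, takes a point from camera to tool coordinates, whose origin is the TCP and whose axes are the flange's). Camera axes: x right, y down, z forward; pixel columns grow to the right and rows downward; lengths in mm; the calibration is good to about 2 mm. A picture is of the moment at which its call begins: read the wrist's pose just before it.
- env.finish_job(): hands the job in, once; it reports no verdict.
The state is a dict: "clock": time; "qpos": joint angles; "joint_velocities": joint speeds; "tau": joint torques, N m; "ee_pos": TCP position; "eef_rot": TCP orientation; "wrist_force": force on the tool from outside, world axes, zero at the start; "moment": the same for the moment, N m; "width": opening from 0.0 (shut) to 1.0 (fully open).
Only numpy, scipy, OpenCV 4.12 (cv2) and the standard library are available. Lean on these libraries where they do the work, as an engineer would, in place of code of your own. Each camera call takes 0.05 s, during which the arm holds its last target. There are 200 camera calls.

## Task

Put the tea things back in their places: stack the three blue ceramic caddies on the round wooden stand, the widest at the bottom, the middle-sized one on it and the narrowest on top, and stand the glass sugar jar on the square cork coaster. Centre each one well on what is under it, upright, and set it down rather than dropping it; leave the egg timer, egg cup, strainer and pepper mill where they stand.

Things in the scene. Friction and masses are not known exactly. Their poses are not given: they have to be found in the camera images.
- caddy_wide_center (a point): The widest of three straight-sided round tea caddies of the same blue glazed ceramic with a flat fixed lid: 66 mm diameter, 50 mm tall, standing upright. The point is its centre, half-way up (25 mm above its underside); z axis up.
- caddy_mid_center (a point): The middle-sized of three straight-sided round tea caddies of the same blue glazed ceramic with a flat fixed lid: 54 mm diameter, 56 mm tall, standing upright. The point is its centre, half-way up (28 mm above its underside); z axis up.
- caddy_small_center (a point): The narrowest of three straight-sided round tea caddies of the same blue glazed ceramic with a flat fixed lid: 42 mm diameter, 44 mm tall, standing upright. The point is its centre, half-way up (22 mm above its underside); z axis up.
- sugar_jar_center (a point): Small round clear glass sugar jar with a flat stainless lid: 48 mm diameter, 62 mm tall including the lid, standing upright. The point is its centre, half-way up (31 mm above its underside); z axis up.
- stand: Round wooden stand, a fixed disc 110 mm in diameter and 12 mm thick, lying on the work surface and empty at the start. Origin at the centre of its underside, on the work surface; z up.
- coaster: Square cork coaster, fixed, 95 x 95 mm and 6 mm thick, lying on the work surface and empty at the start. Origin at the centre of its underside, on the work surface; x and y along its sides, z up.
- timer_center (a point): Bystander: red plastic egg timer, round, 54 mm diameter, 60 mm tall with a low domed top. The point is on its axis 28 mm above its underside.
- egg_cup: Bystander: little white ceramic egg cup, 40 mm across its rim, 36 mm tall. Origin at the centre of its underside.
- strainer: Bystander: little round stainless tea strainer, 42 mm across, 22 mm tall, with a thumb tab that reaches 36 mm from its axis along its own +y. Origin at the centre of its underside.
- pepper: Bystander: little dark wooden pepper mill, 32 mm across its foot, 46 mm tall. Origin at the centre of its underside.
Mind the look-alikes: they are no part of the job. What is shaped like the part that bears caddy_wide_center but green is not meant.

How it is judged:
By the outcome, as a careful person would: the job done as asked, in the order asked, and still so for the second after the job is handed in, with the robot touching nothing.
It also fails if it takes over 96 s, if anything falls off the work surface, if the arm or the gripper's body presses on something with over 40 N, if the wrist force passes 120 N, or if a joint passes its speed limit or range.

## Working session

There is one attempt and no reset: what is moved stays moved. The work goes in short steps, Python scripts to look and compute and a tool call to move; the robot and the scene stay as the last step left them, time stands still between calls to the robot, and variables do not carry over. Pictures are saved under pics/ and viewed, about 12 in all and at most 16, crops included, and the job is handed in when it is done.

Besides the shell and the picture viewer there is one more tool, called after ">>>" by a JSON object that holds its "api" and its "payload". arm_command: Moves the arm, as the interface text tells. Its arguments: {"type":"object","properties":{"motion":{"type":"array","items":{"type":"object","properties":{"claw":{"type":"number"},"tx":{"type":"number"},"ty":{"type":"number"},"tz":{"type":"number"},"yaw":{"type":"number"}}}},"squeeze":{"type":"number"}},"required":["motion"]}

```bash
mkdir -p pics && cat > h.py <<'E'
import numpy as np,cv2,pickle
from cell import env
def snap(n,f):
    s=env.state(); c=env.snapshot(n); c["state"]=s
    pickle.dump(c,open(f"pics/{f}.pkl","wb")); cv2.imwrite(f"pics/{f}.png",c["pixels"]); return c
def load(f): return pickle.load(open(f"pics/{f}.pkl","rb"))
E
python3 - <<'E'
from h import *
for n in("scene","side","wrist"):
    c=snap(n,n+"0"); print(n,c["fx"],c["cx"],c["cy"]); 
    if "R" in c: print(np.round(-c["R"].T@c["t"]), np.round(c["R"],2).tolist())
    else: print(np.round(c["T_tool_cam"],3))
print(env.state())
E
```

```text
scene 536.9327000930531 321.6402491434214 237.50136104719397
[1503. -337.  721.] [[0.36, 0.93, -0.02], [0.51, -0.21, -0.83], [-0.78, 0.29, -0.55]]
side 500.4984821679358 315.98984614514876 237.66734510026143
[ 100. -531.  556.] [[0.75, -0.66, -0.02], [-0.4, -0.43, -0.81], [0.53, 0.61, -0.58]]
wrist 349.18630368986027 321.56963752845536 241.29643535283392
[[ 1.0000e-03 -9.5300e-01 -3.0200e-01  7.6893e+01]
 [ 1.0000e+00  0.0000e+00  1.0000e-03  2.3800e-01]
 [-1.0000e-03 -3.0200e-01  9.5300e-01 -1.6855e+02]
 [ 0.0000e+00  0.0000e+00  0.0000e+00  1.0000e+00]]
{'clock': 0.15, 'qpos': array([ 1.07089993e+00,  1.58921412e-01,  1.59797141e+00,  1.05919239e-05,
        1.38621498e+00, -2.10109963e-01]), 'joint_velocities': array([ 0.00163675, -0.00306749, -0.00417722, -0.00026271, -0.00015908,
        0.00093017]), 'tau': array([-4.32659053e-04, -3.96381819e+01, -3.31782711e+01, -2.16488393e-04,
        5.54834536e-03, -5.55155589e-05]), 'ee_pos': array([164.07387224, 550.55475982, 205.61924732]), 'eef_rot': array([-4.53529879e-01, -3.10814092e+00,  2.22553111e-03]), 'wrist_force': array([-0.2063189 ,  0.13028196, -0.97594625]), 'moment': array([0.07399507, 0.02526387, 0.00330006]), 'width': 1.002436243244484}
```

View pics/scene0.png

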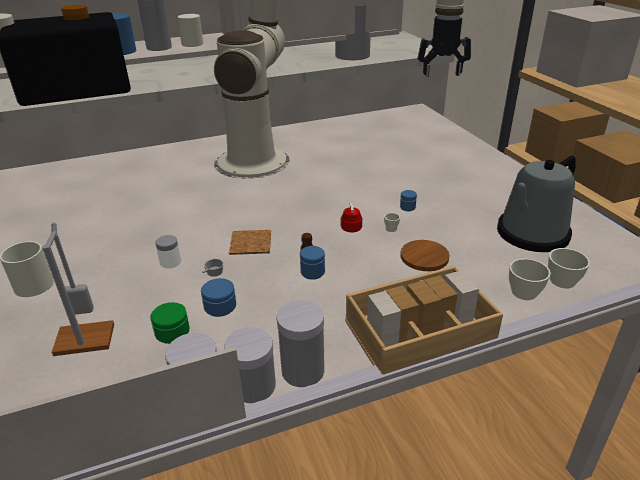

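View pics/side0.png

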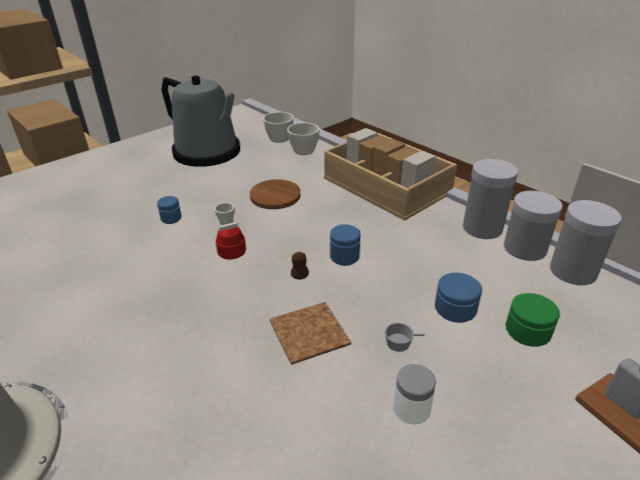

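The scene view shows the wide caddy at (219,296), mid (313,262), small (409,200), jar (168,251), coaster (250,241) and stand (425,255). In the side view they are at (458,297), (345,245), (170,210), (415,393), (310,331) and (275,194). The green look-alike is at (170,322) in the scene view.

```bash
cat >> h.py <<'E'
def cloud(c):
    v,u=np.mgrid[:480,:640]; d=c["range_z"].astype(float)
    P=np.stack([(u-c["cx"])/c["fx"]*d,(v-c["cy"])/c["fy"]*d,d],-1)
    if "R" in c: W=(P-np.asarray(c["t"]).ravel())@c["R"]
    else:
        T=np.array(c["T_tool_cam"]); Q=P@T[:3,:3].T+T[:3,3]
        R=cv2.Rodrigues(np.array(c["state"]["eef_rot"]))[0]; W=Q@R.T+c["state"]["ee_pos"]
    W[d<=0]=np.nan; return W
def ray(c,uv,z):
    "pixels cast onto the plane at height z"
    uv=np.atleast_2d(uv).astype(float)
    d=np.c_[(uv[:,0]-c["cx"])/c["fx"],(uv[:,1]-c["cy"])/c["fy"],np.ones(len(uv))]
    if "R" in c: o=-c["R"].T@np.ravel(c["t"]); d=d@c["R"]
    else:
        T=np.array(c["T_tool_cam"]);R=cv2.Rodrigues(np.array(c["state"]["eef_rot"]))[0]
        o=R@T[:3,3]+c["state"]["ee_pos"]; d=d@(R@T[:3,:3]).T
    return o+d*((z-o[2])/d[:,2])[:,None]
E
python3 - <<'E'
from h import *
S=dict(wide=((219,296),(458,297),50),mid=((313,262),(345,245),56),small=((409,200),(170,210),44),jar=((168,242),(415,380),62),
 stand=((425,255),(275,194),12),coaster=((250,241),(310,331),6),timer=((351,222),(231,245),60),cup=((391,225),(226,218),36),pepper=((307,240),(300,264),46),strainer=((213,270),(398,342),22),green=((170,322),(532,320),50))
for i,n in enumerate(("scene0","side0")):
    c=load(n); W=cloud(c); z=W[...,2]; print(n,"valid",np.mean(np.isfinite(z)), "table z med", np.nanmedian(z[np.abs(z)<12]))
    m=(z>3.5).astype(np.uint8); k,l=cv2.connectedComponents(m)
    for s,v in S.items():
        u,w=v[i]; id=l[w,u]; p=W[(l==id)&(l>0)]
        if id==0: print(s,"none",W[w,u].round(1)); continue
        top=np.percentile(p[:,2],97); t=p[(p[:,2]>top-3)]
        (cx,cy),r=cv2.minEnclosingCircle(t[:,:2].astype(np.float32))
        print(f"{s:9s} n={len(p)} top={top:.1f} mec=({cx:.1f},{cy:.1f}) r={r:.1f} mid=({t[:,:2].min(0)+t[:,:2].max(0)}) ctr {t.mean(0).round(1)}")
E
```

```text
scene0 valid 0.996220703125 table z med 0.6019886359098551
wide      n=1102 top=52.3 mec=(645.1,-239.7) r=33.5 mid=([1290.89650542 -477.07573268]) ctr [ 645.8 -238.9   50.8]
mid       n=893 top=58.2 mec=(611.1,-24.7) r=27.6 mid=([1219.80871065  -49.48445159]) ctr [610.5 -24.9  56.8]
small     n=313 top=46.0 mec=(441.2,304.3) r=21.6 mid=([881.51642443 609.79751292]) ctr [441.  304.9  44.8]
jar       n=653 top=63.8 mec=(450.3,-308.9) r=25.7 mid=([ 899.3199004  -622.52626631]) ctr [ 450.8 -311.2   62.6]
stand     n=46282 top=159.5 mec=(937.4,-413.6) r=153.9 mid=([1869.33865593 -827.21724676]) ctr [ 936.2 -423.2  161.1]
coaster   n=892 top=9.2 mec=(443.8,-122.9) r=64.3 mid=([ 884.89283181 -244.41995473]) ctr [ 444.1 -121.6    7.5]
timer     n=459 top=58.9 mec=(469.8,132.2) r=19.9 mid=([939.6231682  262.23421038]) ctr [472.1 129.7  59.5]
cup       n=238 top=37.0 mec=(514.8,216.7) r=21.1 mid=([1028.5676305   435.60393848]) ctr [515.7 217.6  35.8]
pepper    n=893 top=58.2 mec=(611.1,-24.7) r=27.6 mid=([1219.80871065  -49.48445159]) ctr [610.5 -24.9  56.8]
strainer  n=261 top=23.9 mec=(527.1
[... 787 characters left out ...]
45427]) ctr [647.  232.7  13. ]
coaster   n=3001 top=8.2 mec=(439.2,-119.4) r=66.0 mid=([ 877.56939576 -238.97402703]) ctr [ 437.3 -121.6    6.6]
timer     n=1247 top=59.4 mec=(466.9,131.3) r=16.7 mid=([933.78068656 263.03440457]) ctr [466.5 130.8  59.4]
cup       n=1247 top=59.4 mec=(466.9,131.3) r=16.7 mid=([933.78068656 263.03440457]) ctr [466.5 130.8  59.4]
pepper    n=387 top=44.9 mec=(516.1,-4.1) r=9.7 mid=([1031.3505101    -8.14468153]) ctr [516.4  -5.1  43.7]
strainer  n=647 top=23.9 mec=(525.9,-229.8) r=27.8 mid=([1045.86995061 -453.97290804]) ctr [ 525.1 -228.8   22.5]
green     n=2227 top=51.7 mec=(681.8,-340.3) r=33.4 mid=([1364.05388596 -680.15782327]) ctr [ 680.6 -340.7   50.4]
```

>>> {"api": "arm_command", "payload": {"motion": [{"claw": -1,"tx": 0.049,"ty": -0.032,"tz": 0.004},{"claw": -1,"tx": 0.049,"ty": -0.032,"tz": 0.004},{"claw": -1,"tx": 0.049,"ty": -0.032},{"claw": -1,"tx": 0.049,"ty": -0.032},{"claw": -1,"tx": 0.049,"ty": -0.032},{"claw": -1,"tx": 0.049,"ty": -0.032},{"claw": -1,"tx": 0.049,"ty": -0.032},{"claw": -1,"tx": 0.049,"ty": -0.032},{"claw": -1,"tx": 0.049,"ty": -0.032},{"claw": -1,"tx": 0.049,"ty": -0.032}], "squeeze": 30}}

```text
$.motion[0]: bad value
```

>>> {"api": "arm_command", "payload": {"motion": [{"claw": -1,"tx": 0.049,"ty": -0.032,"tz": 0.004,"yaw": 0},{"claw": -1,"tx": 0.049,"ty": -0.032,"tz": 0.004,"yaw": 0},{"claw": -1,"tx": 0.049,"ty": -0.032,"tz": 0,"yaw": 0},{"claw": -1,"tx": 0.049,"ty": -0.032,"tz": 0,"yaw": 0},{"claw": -1,"tx": 0.049,"ty": -0.032,"tz": 0,"yaw": 0},{"claw": -1,"tx": 0.049,"ty": -0.032,"tz": 0,"yaw": 0},{"claw": -1,"tx": 0.049,"ty": -0.032,"tz": 0,"yaw": 0},{"claw": -1,"tx": 0.049,"ty": -0.032,"tz": 0,"yaw": 0},{"claw": -1,"tx": 0.049,"ty": -0.032,"tz": 0,"yaw": 0},{"claw": -1,"tx": 0.049,"ty": -0.032,"tz": 0,"yaw": 0}], "squeeze": 30}}

```text
clock: 1.4
ee_pos: [662.7, 220.2, 210.6]
eef_rot: [-0.44, -3.106, 0.003]
wrist_force: [1.1, 0.2, 0.3]
width: 1.003
```

```bash
cat >> h.py <<'E'
PR=dict(wide=(643.7,-239,50,33),mid=(608.5,-24.6,56,27),small=(439,305,44,21),jar=(449,-311,62,24),stand=(648,233,12,55),coaster=(440.7,-121.6,6,67),timer=(468,131,60,18),cup=(515,217,36,20),pepper=(516,-5,46,10),strainer=(526,-229,22,25))
def measure(c,s,prior=None,h=None):
    "top face: depth band near the prior -> contour -> rays on the measured plane -> circle"
    x,y,h0,r=PR[s]; h=h or h0
    if prior: x,y=prior
    W=cloud(c); z=W[...,2]
    m=(np.hypot(W[...,0]-x,W[...,1]-y)<r+22)&(abs(z-h)<(5 if h>15 else h*.45))
    if m.sum()<60: return None
    zt=np.median(z[m])
    k,l,st,_=cv2.connectedComponentsWithStats(m.astype(np.uint8)); i=1+np.argmax(st[1:,4])
    ct=max(cv2.findContours((l==i).astype(np.uint8),cv2.RETR_EXTERNAL,cv2.CHAIN_APPROX_NONE)[0],key=len)[:,0]
    p=ray(c,ct,zt)[:,:2].astype(np.float32)
    if s=="coaster":
        (a,b),wh,an=cv2.minAreaRect(p); return np.round([a,b,zt,*wh,an],1)
    e=cv2.fitEllipse(p)
    return np.round([*e[0],zt,e[1][0]/2,e[1][1]/2,m.sum()],1)
E
python3 - <<'E'
from h import *
c=snap("wrist","wrist1"); print(c["state"]["ee_pos"],c["state"]["clock"])
for n in("scene0","side0","wrist1"):
    c=load(n)
    for s in PR: print(n,s,measure(c,s))
W=cloud(load("wrist1")); m=(np.hypot(W[...,0]-648,W[...,1]-233)<170)&(W[...,2]>25)&(W[...,0]>640); p=W[m]
if len(p): i=np.argsort(np.hypot(p[:,0]-648,p[:,1]-233))[::max(1,len(p)//8)]; print(p[i].round(),np.max(p[:,2]))
E
```

```text
[662.65095989 220.16097041 210.62063524] 1.4
scene0 wide [ 646.8 -239.2   50.2   31.9   33.6  573. ]
scene0 mid [612.3 -25.4  56.3  26.2  27.9 310. ]
scene0 small [442.7 303.4  44.4  20.2  21.8 116. ]
scene0 jar [ 452.3 -311.6   62.2   22.6   25.2  224. ]
scene0 stand [ 653.3  231.1   12.3   54.    57.1 1139. ]
scene0 coaster [ 441.4 -121.     6.3   94.9  107.4   71.6]
scene0 timer None
scene0 cup [515.5 217.8  34.8  19.   21.5  80. ]
scene0 pepper None
scene0 strainer [ 523.5 -226.4   20.7   20.8   24.   104. ]
side0 wide [ 640.  -239.4   50.3   32.3   34.  1039. ]
side0 mid [604.9 -26.1  56.4  25.9  28.9 479. ]
side0 small [436.3 301.9  44.6  20.2  23.5 220. ]
side0 jar [ 446.4 -311.5   62.1   22.8   24.2 1005. ]
side0 stand [ 646.3  231.    12.7   54.5   57.8 1135. ]
side0 coaster [ 438.4 -121.     6.4   98.6   95.5   71.7]
side0 timer [466.3 130.   59.2   6.8  19.3  83. ]
side0 cup [512.9 218.3  35.2  19.   23.  134. ]
side0 pepper [516.   -5.7  43.    9.3  10.1  73. ]
side0 strainer [ 523.2 -226.5   21.3   20.6   25.9  244. ]
wrist1 wide None
wrist1 mid [ 609.   -21.2   57.    26.3   27.7 2455. ]
wrist1 small None
wrist1 jar None
wrist1 stand [ 650.5  233.8   13.2   54.    54.1 8408. ]
wrist1 coaster None
wrist1 timer [470.4 131.8  60.5   4.1  21.6 466. ]
wrist1 cup [515.4 218.6  36.7  19.2  19.4 604. ]
wrist1 pepper [519.8  -3.2  43.1  10.3  10.6 443. ]
wrist1 strainer None
[[648. 235. 333.]
 [653. 222. 315.]
 [650. 213. 320.]
 [640. 203. 323.]
 [666. 272. 297.]
 [669. 282. 317.]
 [671. 287. 304.]
 [641. 166. 297.]
 [781. 127.  27.]] 334.79035948682343
```

View pics/wrist1.png

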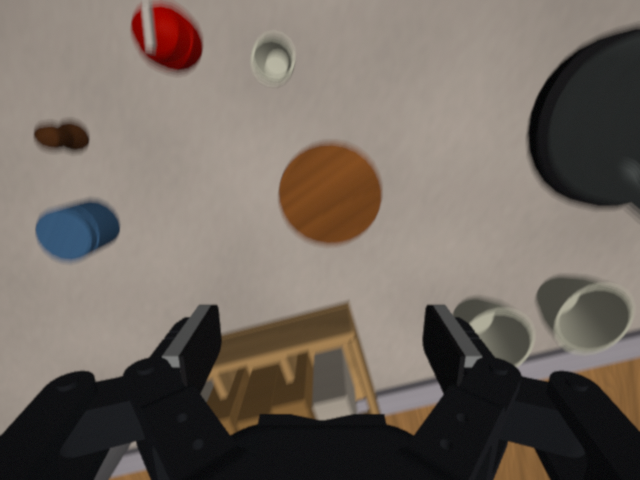

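The wrist view shows the stand disc at (330,193), with the cup at (273,58), mid caddy at (75,230) and pepper at (62,136). The tray corner at (348,303) is clear of the stand. Next I move to the wide caddy.

>>> {"api": "arm_command", "payload": {"motion": [{"claw": -1,"tx": -0.002,"ty": -0.05,"tz": 0,"yaw": 0},{"claw": -1,"tx": -0.002,"ty": -0.05,"tz": 0,"yaw": 0},{"claw": -1,"tx": -0.002,"ty": -0.05,"tz": 0,"yaw": 0},{"claw": -1,"tx": -0.002,"ty": -0.05,"tz": 0,"yaw": 0},{"claw": -1,"tx": -0.002,"ty": -0.05,"tz": 0,"yaw": 0},{"claw": -1,"tx": -0.002,"ty": -0.05,"tz": 0,"yaw": 0},{"claw": -1,"tx": -0.002,"ty": -0.05,"tz": 0,"yaw": 0},{"claw": -1,"tx": -0.002,"ty": -0.05,"tz": 0,"yaw": 0},{"claw": -1,"tx": -0.002,"ty": -0.05,"tz": 0,"yaw": 0},{"claw": -1,"tx": 0,"ty": 0,"tz": 0,"yaw": 0}]}}

```text
clock: 2.7
ee_pos: [645.9, -251.4, 201.8]
eef_rot: [-0.452, -3.098, 0.007]
wrist_force: [0.0, 0.2, -0.2]
width: 0.999
```

```bash
python3 - <<'E'
from h import *
c=snap("wrist","wrist2"); print(c["state"]["ee_pos"],c["state"]["eef_rot"],c["state"]["qpos"],c["state"]["clock"])
for s in PR: print(s,measure(c,s))
E
```

```text
[ 645.87037644 -251.39069677  201.77751404] [-0.45199623 -3.09843499  0.00663099] [-0.54123511  0.47376367  1.21637013 -0.00795438  1.45938025 -1.82140152] 2.7
wide [ 643.7 -238.8   51.1   32.2   32.4 3762. ]
mid [ 608.6  -26.5   57.    26.3   27.5 3583. ]
small None
jar [ 458.3 -312.7   62.7   13.8   25.1 1946. ]
stand None
coaster [ 484.6 -135.6    6.7   94.6    6.2   73.3]
timer None
cup None
pepper None
strainer [ 524.5 -226.8   22.5   19.2   25.3  575. ]
```

>>> {"api": "arm_command", "payload": {"motion": [{"claw": -1,"tx": -0.001,"ty": 0.007,"tz": -0.03,"yaw": 0},{"claw": -1,"tx": -0.001,"ty": 0.005,"tz": -0.03,"yaw": 0},{"claw": -1,"tx": 0,"ty": 0,"tz": -0.035,"yaw": 0},{"claw": -1,"tx": 0,"ty": 0,"tz": -0.025,"yaw": 0},{"claw": -1,"tx": 0,"ty": 0,"tz": -0.015,"yaw": 0},{"claw": -1,"tx": 0,"ty": 0,"tz": -0.01,"yaw": 0},{"claw": -1,"tx": 0,"ty": 0,"tz": -0.005,"yaw": 0},{"claw": -1,"tx": 0,"ty": 0,"tz": -0.003,"yaw": 0},{"claw": -1,"tx": 0,"ty": 0,"tz": 0,"yaw": 0},{"claw": -1,"tx": 0,"ty": 0,"tz": 0,"yaw": 0}]}}

```text
clock: 4.0
ee_pos: [647.4, -228.0, 47.7]
eef_rot: [-0.436, -3.106, 0.004]
wrist_force: [0.4, -0.6, 0.4]
width: 1.0
```

>>> {"api": "arm_command", "payload": {"motion": [{"claw": -1,"tx": -0.002,"ty": -0.005,"tz": 0,"yaw": 0},{"claw": -1,"tx": -0.002,"ty": -0.004,"tz": 0,"yaw": 0},{"claw": -1,"tx": 0,"ty": -0.002,"tz": 0,"yaw": 0},{"claw": -1,"tx": 0,"ty": 0,"tz": 0,"yaw": 0},{"claw": -1,"tx": 0,"ty": 0,"tz": -0.01,"yaw": 0},{"claw": -1,"tx": 0,"ty": 0,"tz": -0.01,"yaw": 0},{"claw": -1,"tx": 0,"ty": 0,"tz": -0.01,"yaw": 0},{"claw": -1,"tx": 0,"ty": 0,"tz": -0.006,"yaw": 0},{"claw": -1,"tx": 0,"ty": 0,"tz": -0.003,"yaw": 0},{"claw": -1,"tx": 0,"ty": 0,"tz": 0,"yaw": 0}]}}

```text
clock: 5.25
ee_pos: [642.6, -239.7, 5.4]
eef_rot: [-0.437, -3.105, 0.003]
wrist_force: [0.5, 0.4, -0.3]
width: 1.003
```

>>> {"api": "arm_command", "payload": {"motion": [{"claw": -1,"tx": 0.001,"ty": 0.001,"tz": 0.001,"yaw": 0},{"claw": 1,"tx": 0,"ty": 0,"tz": 0,"yaw": 0},{"claw": 1,"tx": 0,"ty": 0,"tz": 0,"yaw": 0},{"claw": 1,"tx": 0,"ty": 0,"tz": 0,"yaw": 0},{"claw": 1,"tx": 0,"ty": 0,"tz": 0,"yaw": 0},{"claw": 1,"tx": 0,"ty": 0,"tz": 0,"yaw": 0},{"claw": 1,"tx": 0,"ty": 0,"tz": 0,"yaw": 0},{"claw": 1,"tx": 0,"ty": 0,"tz": 0.002,"yaw": 0},{"claw": 1,"tx": 0,"ty": 0,"tz": 0.004,"yaw": 0},{"claw": 1,"tx": 0,"ty": 0,"tz": 0,"yaw": 0}], "squeeze": 45}}

```text
clock: 6.5
ee_pos: [643.4, -238.4, 12.6]
eef_rot: [-0.437, -3.104, 0.002]
wrist_force: [0.1, -1.0, -2.7]
width: 0.751
```

>>> {"api": "arm_command", "payload": {"motion": [{"claw": 1,"tx": 0,"ty": 0,"tz": 0.03,"yaw": 0},{"claw": 1,"tx": 0,"ty": 0,"tz": 0.035,"yaw": 0},{"claw": 1,"tx": 0,"ty": 0.02,"tz": 0.025,"yaw": 0},{"claw": 1,"tx": 0,"ty": 0.04,"tz": 0.01,"yaw": 0},{"claw": 1,"tx": 0.001,"ty": 0.05,"tz": 0,"yaw": 0},{"claw": 1,"tx": 0.001,"ty": 0.05,"tz": 0,"yaw": 0},{"claw": 1,"tx": 0.001,"ty": 0.05,"tz": 0,"yaw": 0},{"claw": 1,"tx": 0.001,"ty": 0.05,"tz": 0,"yaw": 0},{"claw": 1,"tx": 0.001,"ty": 0.05,"tz": 0,"yaw": 0},{"claw": 1,"tx": 0.001,"ty": 0.05,"tz": 0,"yaw": 0}]}}

```text
clock: 7.75
ee_pos: [646.4, 128.9, 114.3]
eef_rot: [-0.448, -3.102, 0.001]
wrist_force: [1.0, -0.3, -4.1]
width: 0.749
```

>>> {"api": "arm_command", "payload": {"motion": [{"claw": 1,"tx": 0.001,"ty": 0.04,"tz": 0,"yaw": 0},{"claw": 1,"tx": 0.001,"ty": 0.025,"tz": 0,"yaw": 0},{"claw": 1,"tx": 0.001,"ty": 0.012,"tz": 0,"yaw": 0},{"claw": 1,"tx": 0,"ty": 0.006,"tz": -0.01,"yaw": 0},{"claw": 1,"tx": 0,"ty": 0,"tz": -0.015,"yaw": 0},{"claw": 1,"tx": 0,"ty": 0,"tz": -0.015,"yaw": 0},{"claw": 1,"tx": 0,"ty": 0,"tz": -0.01,"yaw": 0},{"claw": 1,"tx": 0,"ty": 0,"tz": -0.005,"yaw": 0},{"claw": 1,"tx": 0,"ty": 0,"tz": 0,"yaw": 0},{"claw": 1,"tx": 0,"ty": 0,"tz": 0,"yaw": 0}]}}

```text
clock: 9.0
ee_pos: [647.2, 214.2, 52.8]
eef_rot: [-0.446, -3.097, 0.005]
wrist_force: [0.8, -0.5, -3.2]
width: 0.75
```

```bash
python3 - <<'E'
from h import *
c=snap("wrist","wrist3"); e=c["state"]["ee_pos"]; print(e,c["state"]["eef_rot"],c["state"]["clock"])
for n in ("wrist3",):
    print("wide",measure(c,"wide",tuple(e[:2]),e[2]+45),"stand",measure(c,"stand"))
for n in ("scene","side"):
    c=snap(n,n+"3"); print(n,"wide",measure(c,"wide",tuple(e[:2]),e[2]+45))
E
```

```text
[647.24770786 214.21972844  52.76453508] [-0.4461927  -3.0973907   0.00451737] 9.0
wide [  645.7   215.3    96.     30.7    39.  18779. ] stand [  640.    241.5    13.2    41.6    52.9 11446. ]
scene wide [649.4 213.9  95.5  30.3  41.  439. ]
side wide [644.6 215.7  96.   29.7  42.3 326. ]
```

View pics/wrist3.png

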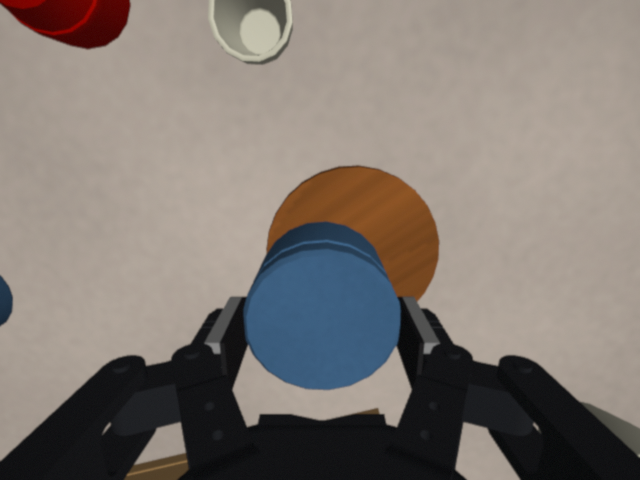

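The wrist view shows the wide caddy held upright between the pads, its top at (323,318), with the stand behind it at (353,240). I'll fit the blue top alone.

```bash
cat >> h.py <<'E'
def blue(c,x,y,h,r):
    "blue top face near (x,y,h): mean of depth points + ellipse of its contour cast on the plane"
    hsv=cv2.cvtColor(c["pixels"],cv2.COLOR_BGR2HSV); W=cloud(c)
    m=(np.hypot(W[...,0]-x,W[...,1]-y)<r+20)&(abs(W[...,2]-h)<6)&(abs(hsv[...,0].astype(int)-106)<12)&(hsv[...,1]>90)
    z0=np.percentile(W[m][:,2],60); m&=abs(W[...,2]-z0)<3; zt=np.median(W[m][:,2])
    ct=max(cv2.findContours(m.astype(np.uint8),0,1)[0],key=len)[:,0]
    p=ray(c,ct,zt)[:,:2].astype(np.float32); e=cv2.fitEllipse(p); (a,b),R=cv2.minEnclosingCircle(p)
    return np.round([*e[0],zt,e[1][0]/2,e[1][1]/2,a,b,R],1)
E
python3 - <<'E'
from h import *
for n in("wrist3","scene3","side3"): print(n,blue(load(n),646,215,96,33))
for n,x,y,h in(("wrist2",644,-239,51),): print(n,blue(load(n),x,y,h,33))
# stand edge from wrist3: wood mask contour, far side, circle fit with fixed plane
c=load("wrist3");W=cloud(c);hsv=cv2.cvtColor(c["pixels"],cv2.COLOR_BGR2HSV)
m=(np.hypot(W[...,0]-650,W[...,1]-234)<70)&(abs(W[...,2]-13)<4)
ct=max(cv2.findContours(m.astype(np.uint8),0,1)[0],key=len)[:,0]; p=ray(c,ct,13)[:,:2]
p=p[np.hypot(*(p-[650,234]).T)>46]; A=np.c_[2*p,np.ones(len(p))]; s=np.linalg.lstsq(A,(p**2).sum(1),rcond=None)[0]; print(s[:2],np.sqrt(s[2]+s[0]**2+s[1]**2),len(p))
E
```

```text
wrist3 [645.7 215.3  96.   31.7  32.1 646.  215.3  32.8]
scene3 [650.  213.9  95.3  30.6  32.6 651.  213.2  34.6]
side3 [634.  219.3  95.8  16.1  34.9 641.1 215.7  34.5]
wrist2 [ 643.3 -238.2   51.1   31.    31.6  643.2 -238.6   32.2]
[649.04597638 234.48966765] 53.318671545957045 326
```

>>> {"api": "arm_command", "payload": {"motion": [{"claw": 1,"tx": 0.002,"ty": 0.008,"tz": 0,"yaw": 0},{"claw": 1,"tx": 0.001,"ty": 0.005,"tz": 0,"yaw": 0},{"claw": 1,"tx": 0.001,"ty": 0.003,"tz": 0,"yaw": 0},{"claw": 1,"tx": 0,"ty": 0,"tz": 0,"yaw": 0},{"claw": 1,"tx": 0,"ty": 0,"tz": 0,"yaw": 0},{"claw": 1,"tx": 0,"ty": 0,"tz": -0.008,"yaw": 0},{"claw": 1,"tx": 0,"ty": 0,"tz": -0.008,"yaw": 0},{"claw": 1,"tx": 0,"ty": 0,"tz": -0.004,"yaw": 0},{"claw": 1,"tx": 0,"ty": 0,"tz": -0.002,"yaw": 0},{"claw": 1,"tx": 0,"ty": 0,"tz": 0,"yaw": 0}]}}

```text
clock: 10.4
ee_pos: [651.3, 231.6, 29.1]
eef_rot: [-0.446, -3.097, 0.005]
wrist_force: [-0.2, 0.9, -4.1]
width: 0.746
```

>>> {"api": "arm_command", "payload": {"motion": [{"claw": 1,"tx": 0,"ty": 0.001,"tz": -0.002,"yaw": 0},{"claw": 1,"tx": 0,"ty": 0,"tz": -0.002,"yaw": 0},{"claw": 1,"tx": 0,"ty": 0,"tz": -0.002,"yaw": 0},{"claw": 1,"tx": 0,"ty": 0,"tz": -0.002,"yaw": 0},{"claw": 1,"tx": 0,"ty": 0,"tz": 0,"yaw": 0},{"claw": 1,"tx": 0,"ty": 0,"tz": 0,"yaw": 0},{"claw": 1,"tx": 0,"ty": 0,"tz": 0,"yaw": 0},{"claw": 1,"tx": 0,"ty": 0,"tz": 0,"yaw": 0},{"claw": 1,"tx": 0,"ty": 0,"tz": 0,"yaw": 0},{"claw": 1,"tx": 0,"ty": 0,"tz": 0,"yaw": 0}]}}

```text
clock: 11.65
ee_pos: [652.0, 232.8, 21.6]
eef_rot: [-0.446, -3.099, 0.004]
wrist_force: [0.4, -1.0, -2.2]
width: 0.747
```

>>> {"api": "arm_command", "payload": {"motion": [{"claw": 1,"tx": 0,"ty": 0,"tz": -0.001,"yaw": 0},{"claw": 1,"tx": 0,"ty": 0,"tz": -0.001,"yaw": 0},{"claw": 1,"tx": 0,"ty": 0,"tz": -0.001,"yaw": 0},{"claw": 1,"tx": 0,"ty": 0,"tz": 0,"yaw": 0},{"claw": 1,"tx": 0,"ty": 0,"tz": 0,"yaw": 0},{"claw": 1,"tx": 0,"ty": 0,"tz": 0,"yaw": 0},{"claw": 1,"tx": 0,"ty": 0,"tz": 0,"yaw": 0},{"claw": 1,"tx": 0,"ty": 0,"tz": 0,"yaw": 0},{"claw": 1,"tx": 0,"ty": 0,"tz": 0,"yaw": 0},{"claw": 1,"tx": 0,"ty": 0,"tz": 0,"yaw": 0}]}}

```text
clock: 12.9
ee_pos: [652.2, 232.9, 19.9]
eef_rot: [-0.446, -3.099, 0.004]
wrist_force: [-0.8, 0.2, 0.3]
width: 0.749
```

```bash
python3 - <<'E'
from h import *
c=snap("wrist","wrist4"); print(blue(c,652,233,64,33)); print(env.state()["ee_pos"],env.state()["wrist_force"])
E
```

```text
[650.7 234.   63.1  31.8  32.1 651.  234.   32.7]
[652.24836577 232.98149381  19.94902164] [-1.43271338  0.71214601 -0.01804002]
```

>>> {"api": "arm_command", "payload": {"motion": [{"claw": 0.3,"tx": 0,"ty": 0,"tz": 0,"yaw": 0},{"claw": -1,"tx": 0,"ty": 0,"tz": 0,"yaw": 0},{"claw": -1,"tx": 0,"ty": 0,"tz": 0,"yaw": 0},{"claw": -1,"tx": 0,"ty": 0,"tz": 0,"yaw": 0},{"claw": -1,"tx": 0,"ty": 0,"tz": 0.01,"yaw": 0},{"claw": -1,"tx": 0,"ty": 0,"tz": 0.03,"yaw": 0},{"claw": -1,"tx": 0,"ty": 0,"tz": 0.04,"yaw": 0},{"claw": -1,"tx": 0,"ty": 0,"tz": 0.05,"yaw": 0},{"claw": -1,"tx": 0,"ty": -0.02,"tz": 0.04,"yaw": 0},{"claw": -1,"tx": -0.004,"ty": -0.04,"tz": 0.02,"yaw": 0}]}}

```text
clock: 14.2
ee_pos: [647.6, 174.0, 218.2]
eef_rot: [-0.44, -3.103, 0.002]
wrist_force: [0.6, -1.0, -0.1]
width: 0.999
```

```bash
python3 - <<'E'
from h import *
c=snap("wrist","wrist5"); print(c["state"]["ee_pos"],c["state"]["eef_rot"]);print("wide",blue(c,651,234,63,33),measure(c,"stand"),measure(c,"mid"))
m=(cloud(c)); z=m[...,2]; k=(np.hypot(m[...,0]-650,m[...,1]-234)<70)&(abs(z-13)<4)
ct=max(cv2.findContours(k.astype(np.uint8),0,1)[0],key=len)[:,0]; p=ray(c,ct,13)[:,:2]
p=p[np.hypot(*(p-[650,234]).T)>46]; A=np.c_[2*p,np.ones(len(p))]; s=np.linalg.lstsq(A,(p**2).sum(1),rcond=None)[0]; print(s[:2],np.sqrt(s[2]+s[0]**2+s[1]**2),len(p))
E
```

```text
[647.60812634 174.02078086 218.2459918 ] [-4.39920401e-01 -3.10294615e+00  2.17393549e-03]
wide [651.3 231.3  63.2  30.   31.6 651.1 231.9  32.1] [ 650.4  233.5   13.2   54.    54.3 4008. ] [ 608.9  -21.8   57.    26.3   27.4 2321. ]
[650.4795419 233.5804722] 54.155077662572424 287
```

>>> {"api": "arm_command", "payload": {"motion": [{"claw": -1,"tx": -0.008,"ty": -0.045,"tz": 0,"yaw": 0},{"claw": -1,"tx": -0.008,"ty": -0.045,"tz": 0,"yaw": 0},{"claw": -1,"tx": -0.008,"ty": -0.04,"tz": 0,"yaw": 0},{"claw": -1,"tx": -0.006,"ty": -0.025,"tz": -0.01,"yaw": 0},{"claw": -1,"tx": -0.004,"ty": -0.012,"tz": -0.02,"yaw": 0},{"claw": -1,"tx": 0,"ty": -0.005,"tz": -0.02,"yaw": 0},{"claw": -1,"tx": 0,"ty": 0,"tz": -0.01,"yaw": 0},{"claw": -1,"tx": 0,"ty": 0,"tz": -0.005,"yaw": 0},{"claw": -1,"tx": 0,"ty": 0,"tz": 0,"yaw": 0},{"claw": -1,"tx": 0,"ty": 0,"tz": 0,"yaw": 0}]}}

```text
clock: 15.5
ee_pos: [617.0, -9.9, 164.9]
eef_rot: [0.449, 3.097, -0.006]
wrist_force: [-0.4, -0.5, 0.2]
width: 0.998
```

```bash
python3 - <<'E'
from h import *
c=snap("wrist","wrist6"); print(c["state"]["ee_pos"],c["state"]["eef_rot"],c["state"]["clock"]);print(blue(c,608,-24,57,27),measure(c,"mid"))
E
```

```text
[616.9934416   -9.89475322 164.9286406 ] [ 0.44943427  3.09658531 -0.00609693] 15.5
[608.  -23.5  57.1  25.5  25.8 608.  -23.5  26.2] [ 608.3  -23.7   57.1   26.2   26.6 3261. ]
```

>>> {"api": "arm_command", "payload": {"motion": [{"claw": -1,"tx": -0.004,"ty": -0.006,"tz": -0.02,"yaw": 0},{"claw": -1,"tx": -0.003,"ty": -0.004,"tz": -0.03,"yaw": 0},{"claw": -1,"tx": -0.001,"ty": -0.002,"tz": -0.025,"yaw": 0},{"claw": -1,"tx": 0,"ty": 0,"tz": -0.012,"yaw": 0},{"claw": -1,"tx": 0,"ty": 0,"tz": -0.006,"yaw": 0},{"claw": -1,"tx": 0,"ty": 0,"tz": 0,"yaw": 0},{"claw": -1,"tx": 0,"ty": 0,"tz": 0,"yaw": 0},{"claw": -1,"tx": 0,"ty": 0,"tz": 0,"yaw": 0},{"claw": -1,"tx": 0,"ty": 0,"tz": 0,"yaw": 0},{"claw": -1,"tx": 0,"ty": 0,"tz": 0,"yaw": 0}]}}

```text
clock: 16.8
ee_pos: [614.5, -22.1, 77.3]
eef_rot: [0.445, 3.083, -0.008]
wrist_force: [-1.1, -0.8, -0.4]
width: 0.998
```

>>> {"api": "arm_command", "payload": {"motion": [{"claw": -1,"tx": -0.004,"ty": -0.001,"tz": -0.01,"yaw": 0},{"claw": -1,"tx": -0.003,"ty": -0.001,"tz": -0.015,"yaw": 0},{"claw": -1,"tx": -0.002,"ty": 0,"tz": -0.015,"yaw": 0},{"claw": -1,"tx": -0.001,"ty": 0,"tz": -0.012,"yaw": 0},{"claw": -1,"tx": 0,"ty": 0,"tz": -0.008,"yaw": 0},{"claw": -1,"tx": 0,"ty": 0,"tz": -0.004,"yaw": 0},{"claw": -1,"tx": 0,"ty": 0,"tz": -0.002,"yaw": 0},{"claw": -1,"tx": 0,"ty": 0,"tz": 0,"yaw": 0},{"claw": -1,"tx": 0,"ty": 0,"tz": 0,"yaw": 0},{"claw": -1,"tx": 0,"ty": 0,"tz": 0,"yaw": 0}]}}

```text
clock: 18.05
ee_pos: [603.3, -24.2, 6.2]
eef_rot: [0.445, 3.084, -0.007]
wrist_force: [0.5, -0.1, 0.2]
width: 0.999
```

>>> {"api": "arm_command", "payload": {"motion": [{"claw": -1,"tx": 0.002,"ty": 0.001,"tz": 0.001,"yaw": 0},{"claw": -1,"tx": 0.002,"ty": 0,"tz": 0.001,"yaw": 0},{"claw": -1,"tx": 0.001,"ty": 0,"tz": 0,"yaw": 0},{"claw": -1,"tx": 0,"ty": 0,"tz": 0,"yaw": 0},{"claw": 1,"tx": 0,"ty": 0,"tz": 0,"yaw": 0},{"claw": 1,"tx": 0,"ty": 0,"tz": 0,"yaw": 0},{"claw": 1,"tx": 0,"ty": 0,"tz": 0,"yaw": 0},{"claw": 1,"tx": 0,"ty": 0,"tz": 0,"yaw": 0},{"claw": 1,"tx": 0,"ty": 0,"tz": 0,"yaw": 0},{"claw": 1,"tx": 0,"ty": 0,"tz": 0,"yaw": 0}]}}

```text
clock: 19.3
ee_pos: [609.4, -23.3, 9.2]
eef_rot: [0.445, 3.082, -0.008]
wrist_force: [0.1, -0.6, 0.1]
width: 0.611
```

>>> {"api": "arm_command", "payload": {"motion": [{"claw": 1,"tx": 0,"ty": 0,"tz": 0.004,"yaw": 0},{"claw": 1,"tx": 0,"ty": 0,"tz": 0.025,"yaw": 0},{"claw": 1,"tx": 0,"ty": 0,"tz": 0.035,"yaw": 0},{"claw": 1,"tx": 0.004,"ty": 0.02,"tz": 0.035,"yaw": 0},{"claw": 1,"tx": 0.007,"ty": 0.04,"tz": 0.015,"yaw": 0},{"claw": 1,"tx": 0.007,"ty": 0.045,"tz": 0,"yaw": 0},{"claw": 1,"tx": 0.007,"ty": 0.045,"tz": 0,"yaw": 0},{"claw": 1,"tx": 0.006,"ty": 0.03,"tz": 0,"yaw": 0},{"claw": 1,"tx": 0.004,"ty": 0.018,"tz": 0,"yaw": 0},{"claw": 1,"tx": 0.002,"ty": 0.01,"tz": 0,"yaw": 0}]}}

```text
clock: 20.55
ee_pos: [641.4, 190.3, 123.4]
eef_rot: [0.451, 3.092, -0.009]
wrist_force: [-0.5, -0.2, -2.3]
width: 0.614
```

>>> {"api": "arm_command", "payload": {"motion": [{"claw": 1,"tx": 0.003,"ty": 0.014,"tz": 0,"yaw": 0},{"claw": 1,"tx": 0.003,"ty": 0.012,"tz": 0,"yaw": 0},{"claw": 1,"tx": 0.002,"ty": 0.007,"tz": 0,"yaw": 0},{"claw": 1,"tx": 0.001,"ty": 0.004,"tz": 0,"yaw": 0},{"claw": 1,"tx": 0,"ty": 0.001,"tz": 0,"yaw": 0},{"claw": 1,"tx": 0,"ty": 0,"tz": 0,"yaw": 0},{"claw": 1,"tx": 0,"ty": 0,"tz": 0,"yaw": 0},{"claw": 1,"tx": 0,"ty": 0,"tz": 0,"yaw": 0},{"claw": 1,"tx": 0,"ty": 0,"tz": 0,"yaw": 0},{"claw": 1,"tx": 0,"ty": 0,"tz": 0,"yaw": 0}]}}

```text
clock: 21.8
ee_pos: [651.2, 227.7, 123.0]
eef_rot: [0.456, 3.092, -0.011]
wrist_force: [0.9, -0.5, -2.4]
width: 0.614
```

```bash
python3 - <<'E'
from h import *
c=snap("wrist","wrist7"); e=c["state"]["ee_pos"]; print(e,c["state"]["eef_rot"],c["state"]["clock"])
print("mid",blue(c,e[0],e[1],e[2]+48,27))
W=cloud(c); 
for s,(h,lo,R) in dict(wide=(63,27,33),stand=(13,47,55)).items():
    k=(np.hypot(W[...,0]-650.5,W[...,1]-233.5)<R+15)&(abs(W[...,2]-h)<4)
    ct=max(cv2.findContours(k.astype(np.uint8),0,1)[0],key=len)[:,0]; zt=np.median(W[k][:,2]); p=ray(c,ct,zt)[:,:2]
    p=p[np.hypot(*(p-[650.5,233.5]).T)>lo]; A=np.c_[2*p,np.ones(len(p))]; q=np.linalg.lstsq(A,(p**2).sum(1),rcond=None)[0]; print(s,q[:2],np.sqrt(q[2]+q[0]**2+q[1]**2),len(p),zt)
for n in("scene","side"):
    c=snap(n,n+"7"); print(n,"mid",blue(c,e[0],e[1],e[2]+48,27),"wide",blue(c,651,233,63,33))
E
```

```text
[651.1507146  227.65695846 122.96161766] [ 0.45599652  3.0921444  -0.01105967] 21.8
mid [650.  228.6 170.9  26.   26.2 650.2 228.6  26.9]
wide [650.45708461 234.02429563] 31.628433221000613 177 63.01383360974974
stand [649.42528518 233.9440761 ] 53.66813029290387 298 13.111428911753649
scene mid [654.7 226.5 170.1  24.9  27.6 654.9 225.6  29.4] wide [654.6 231.8  62.2  31.2  32.  654.5 231.3  34.1]
side mid [638.1 231.7 170.6  11.   27.7 642.3 229.2  28.2] wide [647.8 230.2  62.7  29.7  30.9 647.5 229.1  33.2]
```

View pics/wrist7.png

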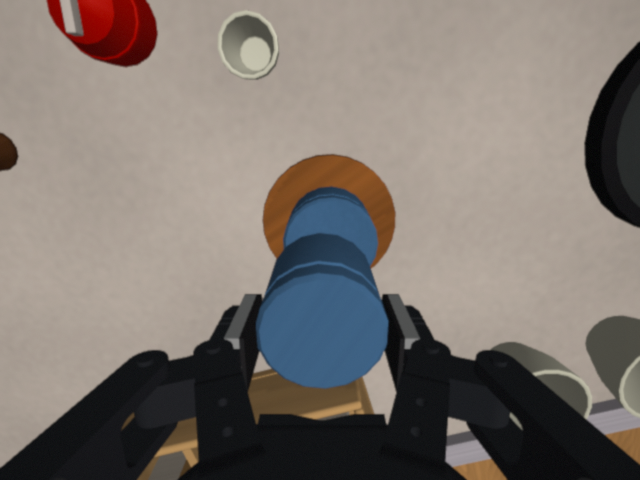

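The wrist view shows the mid caddy held at (323,320), the wide one on the stand at (331,228), and the stand ring even around it. I shift +0.5/+5.4 mm and lower.

>>> {"api": "arm_command", "payload": {"motion": [{"claw": 1,"tx": 0,"ty": 0.003,"tz": 0,"yaw": 0},{"claw": 1,"tx": 0,"ty": 0.002,"tz": -0.006,"yaw": 0},{"claw": 1,"tx": 0,"ty": 0,"tz": -0.01,"yaw": 0},{"claw": 1,"tx": 0,"ty": 0,"tz": -0.01,"yaw": 0},{"claw": 1,"tx": 0,"ty": 0,"tz": -0.008,"yaw": 0},{"claw": 1,"tx": 0,"ty": 0,"tz": -0.005,"yaw": 0},{"claw": 1,"tx": 0,"ty": 0,"tz": -0.003,"yaw": 0},{"claw": 1,"tx": 0,"ty": 0,"tz": 0,"yaw": 0},{"claw": 1,"tx": 0,"ty": 0,"tz": 0,"yaw": 0},{"claw": 1,"tx": 0,"ty": 0,"tz": 0,"yaw": 0}]}}

```text
clock: 23.2
ee_pos: [650.8, 233.0, 77.4]
eef_rot: [0.456, 3.093, -0.011]
wrist_force: [-0.6, -0.2, -1.6]
width: 0.615
```

>>> {"api": "arm_command", "payload": {"motion": [{"claw": 1,"tx": 0.001,"ty": 0,"tz": -0.002,"yaw": 0},{"claw": 1,"tx": 0,"ty": 0,"tz": -0.001,"yaw": 0},{"claw": 1,"tx": 0,"ty": 0,"tz": -0.001,"yaw": 0},{"claw": 1,"tx": 0,"ty": 0,"tz": 0,"yaw": 0},{"claw": 1,"tx": 0,"ty": 0,"tz": 0,"yaw": 0},{"claw": 1,"tx": 0,"ty": 0,"tz": 0,"yaw": 0},{"claw": 1,"tx": 0,"ty": 0,"tz": 0,"yaw": 0},{"claw": 1,"tx": 0,"ty": 0,"tz": 0,"yaw": 0},{"claw": 1,"tx": 0,"ty": 0,"tz": 0,"yaw": 0},{"claw": 1,"tx": 0,"ty": 0,"tz": 0,"yaw": 0}]}}

```text
clock: 24.45
ee_pos: [652.2, 233.1, 73.7]
eef_rot: [0.456, 3.092, -0.011]
wrist_force: [0.3, -0.2, -1.9]
width: 0.618
```

```bash
python3 - <<'E'
from h import *
f=[]
for i in range(4): s=env.state(); f.append(s["wrist_force"]); c=env.snapshot("wrist")
e=s["ee_pos"]; c["state"]=s; print(e,np.mean(f,0).round(2),blue(c,e[0],e[1],e[2]+48,27))
E
```

```text
[652.23511806 233.09892187  73.70345095] [ 0.07 -0.06 -2.29] [650.9 234.1 121.6  25.8  26.2 651.1 234.1  26.9]
```

>>> {"api": "arm_command", "payload": {"motion": [{"claw": 1,"tx": 0,"ty": 0,"tz": -0.001,"yaw": 0},{"claw": 1,"tx": 0,"ty": 0,"tz": -0.001,"yaw": 0},{"claw": 1,"tx": 0,"ty": 0,"tz": 0,"yaw": 0},{"claw": 1,"tx": 0,"ty": 0,"tz": -0.0005,"yaw": 0},{"claw": 1,"tx": 0,"ty": 0,"tz": 0,"yaw": 0},{"claw": 1,"tx": 0,"ty": 0,"tz": 0,"yaw": 0},{"claw": 1,"tx": 0,"ty": 0,"tz": 0,"yaw": 0},{"claw": 1,"tx": 0,"ty": 0,"tz": 0,"yaw": 0},{"claw": 1,"tx": 0,"ty": 0,"tz": 0,"yaw": 0},{"claw": 1,"tx": 0,"ty": 0,"tz": 0,"yaw": 0}]}}

```text
clock: 25.9
ee_pos: [652.4, 233.2, 71.5]
eef_rot: [0.456, 3.092, -0.011]
wrist_force: [-1.2, -0.5, -0.8]
width: 0.615
```

```bash
python3 - <<'E'
from h import *
f=[]
for i in range(3): s=env.state(); f.append(s["wrist_force"]); c=env.snapshot("wrist")
e=s["ee_pos"]; c["state"]=s; print(e,np.mean(f,0).round(2),blue(c,e[0],e[1],e[2]+48,27))
E
```

```text
[652.36298514 233.19397976  71.47572709] [-0.87 -0.15 -1.15] [651.1 234.2 119.4  25.8  26.2 651.5 234.2  27. ]
```

>>> {"api": "arm_command", "payload": {"motion": [{"claw": 1,"tx": 0,"ty": 0,"tz": -0.0005,"yaw": 0},{"claw": 0.1,"tx": 0,"ty": 0,"tz": 0,"yaw": 0},{"claw": -0.3,"tx": 0,"ty": 0,"tz": 0,"yaw": 0},{"claw": -1,"tx": 0,"ty": 0,"tz": 0,"yaw": 0},{"claw": -1,"tx": 0,"ty": 0,"tz": 0,"yaw": 0},{"claw": -1,"tx": 0,"ty": 0,"tz": 0.01,"yaw": 0},{"claw": -1,"tx": 0,"ty": 0,"tz": 0.03,"yaw": 0},{"claw": -1,"tx": 0,"ty": 0,"tz": 0.04,"yaw": 0},{"claw": -1,"tx": 0,"ty": 0,"tz": 0.04,"yaw": 0},{"claw": -1,"tx": 0,"ty": 0,"tz": 0.01,"yaw": 0}]}}

```text
clock: 27.3
ee_pos: [652.6, 233.1, 207.6]
eef_rot: [0.455, 3.089, -0.01]
wrist_force: [0.1, -0.6, -0.1]
width: 1.003
```

>>> {"api": "arm_command", "payload": {"motion": [{"claw": -1,"tx": -0.025,"ty": 0.008,"tz": 0,"yaw": 0},{"claw": -1,"tx": -0.035,"ty": 0.012,"tz": 0,"yaw": 0},{"claw": -1,"tx": -0.04,"ty": 0.013,"tz": 0,"yaw": 0},{"claw": -1,"tx": -0.04,"ty": 0.013,"tz": 0,"yaw": 0},{"claw": -1,"tx": -0.025,"ty": 0.008,"tz": 0,"yaw": 0},{"claw": -1,"tx": -0.012,"ty": 0.004,"tz": 0,"yaw": 0},{"claw": -1,"tx": -0.005,"ty": 0.002,"tz": 0,"yaw": 0},{"claw": -1,"tx": 0,"ty": 0,"tz": 0,"yaw": 0},{"claw": -1,"tx": 0,"ty": 0,"tz": 0,"yaw": 0},{"claw": -1,"tx": 0,"ty": 0,"tz": 0,"yaw": 0}]}}

```text
clock: 28.55
ee_pos: [465.3, 292.2, 202.4]
eef_rot: [0.461, 3.093, -0.014]
wrist_force: [-0.3, -0.7, -0.1]
width: 1.0
```

```bash
python3 - <<'E'
from h import *
c=snap("wrist","wrist8"); e=c["state"]["ee_pos"]; print(e,c["state"]["eef_rot"],c["state"]["clock"])
print("small",blue(c,439,305,45,21),measure(c,"small"))
for t in((650,234,119,27),(650,234,63,33)):
    try: print(blue(c,*t))
    except Exception as x: print(x)
E
```

```text
[465.29877217 292.20685166 202.44094831] [ 0.46087936  3.09278577 -0.01403804] 28.55
small [438.7 306.4  45.1  19.2  19.6 438.7 306.3  20. ] [ 439.1  306.2   45.1   20.1   20.4 1560. ]
[629.2 241.  118.2   4.6  14.3 629.6 240.1  16. ]
[651.9 233.8  63.3  29.9  31.9 648.8 235.   32. ]
```

>>> {"api": "arm_command", "payload": {"motion": [{"claw": -1,"tx": -0.01,"ty": 0.005,"tz": -0.02,"yaw": 0},{"claw": -1,"tx": -0.008,"ty": 0.005,"tz": -0.035,"yaw": 0},{"claw": -1,"tx": -0.005,"ty": 0.003,"tz": -0.035,"yaw": 0},{"claw": -1,"tx": -0.002,"ty": 0.001,"tz": -0.025,"yaw": 0},{"claw": -1,"tx": 0,"ty": 0,"tz": -0.012,"yaw": 0},{"claw": -1,"tx": 0,"ty": 0,"tz": -0.006,"yaw": 0},{"claw": -1,"tx": 0,"ty": 0,"tz": 0,"yaw": 0},{"claw": -1,"tx": 0,"ty": 0,"tz": 0,"yaw": 0},{"claw": -1,"tx": 0,"ty": 0,"tz": 0,"yaw": 0},{"claw": -1,"tx": 0,"ty": 0,"tz": 0,"yaw": 0}]}}

```text
clock: 29.85
ee_pos: [445.5, 307.0, 70.7]
eef_rot: [0.464, 3.083, -0.006]
wrist_force: [-0.5, 0.1, -1.2]
width: 1.001
```

Next: -6.5 mm in x, -0.7 mm in y, -65 mm in z.

>>> {"api": "arm_command", "payload": {"motion": [{"claw": -1,"tx": -0.002,"ty": 0,"tz": -0.01,"yaw": 0},{"claw": -1,"tx": -0.002,"ty": 0,"tz": -0.015,"yaw": 0},{"claw": -1,"tx": -0.002,"ty": 0,"tz": -0.015,"yaw": 0},{"claw": -1,"tx": 0,"ty": 0,"tz": -0.01,"yaw": 0},{"claw": -1,"tx": 0,"ty": 0,"tz": -0.007,"yaw": 0},{"claw": -1,"tx": 0,"ty": 0,"tz": -0.003,"yaw": 0},{"claw": -1,"tx": 0,"ty": 0,"tz": -0.001,"yaw": 0},{"claw": -1,"tx": 0,"ty": 0,"tz": 0,"yaw": 0},{"claw": -1,"tx": 0,"ty": 0,"tz": 0,"yaw": 0},{"claw": -1,"tx": 0,"ty": 0,"tz": 0,"yaw": 0}]}}

```text
clock: 31.1
ee_pos: [439.0, 306.9, 5.4]
eef_rot: [0.464, 3.083, -0.006]
wrist_force: [0.5, 1.3, 0.1]
width: 1.003
```

```bash
python3 - <<'E'
from h import *
c=snap("wrist","wrist9"); e=c["state"]["ee_pos"]; print(e,c["state"]["eef_rot"],c["state"]["clock"])
print("small",blue(c,439,305,45,21))
E
```

```text
[438.97394394 306.94451561   5.44974272] [ 0.46386989  3.08250608 -0.00585094] 31.1
small [437.6 306.8  45.1  19.8  20.2 437.5 306.5  20.7]
```

>>> {"api": "arm_command", "payload": {"motion": [{"claw": 1,"tx": 0,"ty": 0,"tz": 0.001,"yaw": 0},{"claw": 1,"tx": 0,"ty": 0,"tz": 0,"yaw": 0},{"claw": 1,"tx": 0,"ty": 0,"tz": 0,"yaw": 0},{"claw": 1,"tx": 0,"ty": 0,"tz": 0,"yaw": 0},{"claw": 1,"tx": 0,"ty": 0,"tz": 0,"yaw": 0},{"claw": 1,"tx": 0,"ty": 0,"tz": 0,"yaw": 0},{"claw": 1,"tx": 0,"ty": 0,"tz": 0,"yaw": 0},{"claw": 1,"tx": 0,"ty": 0,"tz": 0.004,"yaw": 0},{"claw": 1,"tx": 0,"ty": 0,"tz": 0.025,"yaw": 0},{"claw": 1,"tx": 0,"ty": 0,"tz": 0.04,"yaw": 0}]}}

```text
clock: 32.4
ee_pos: [435.2, 305.3, 73.4]
eef_rot: [0.465, 3.091, -0.013]
wrist_force: [0.2, 0.4, -0.2]
width: 0.467
```

>>> {"api": "arm_command", "payload": {"motion": [{"claw": 1,"tx": 0,"ty": 0,"tz": 0.035,"yaw": 0},{"claw": 1,"tx": 0.01,"ty": -0.003,"tz": 0.03,"yaw": 0},{"claw": 1,"tx": 0.025,"ty": -0.008,"tz": 0.015,"yaw": 0},{"claw": 1,"tx": 0.035,"ty": -0.011,"tz": 0.005,"yaw": 0},{"claw": 1,"tx": 0.035,"ty": -0.012,"tz": 0,"yaw": 0},{"claw": 1,"tx": 0.035,"ty": -0.012,"tz": 0,"yaw": 0},{"claw": 1,"tx": 0.025,"ty": -0.009,"tz": 0,"yaw": 0},{"claw": 1,"tx": 0.012,"ty": -0.004,"tz": 0,"yaw": 0},{"claw": 1,"tx": 0.005,"ty": -0.002,"tz": 0,"yaw": 0},{"claw": 1,"tx": 0,"ty": 0,"tz": 0,"yaw": 0}]}}

```text
clock: 33.65
ee_pos: [620.2, 243.1, 163.8]
eef_rot: [0.462, 3.091, -0.011]
wrist_force: [0.3, 0.0, -0.7]
width: 0.466
```

>>> {"api": "arm_command", "payload": {"motion": [{"claw": 1,"tx": 0.007,"ty": -0.003,"tz": 0.001,"yaw": 0},{"claw": 1,"tx": 0.008,"ty": -0.003,"tz": 0.001,"yaw": 0},{"claw": 1,"tx": 0.006,"ty": -0.002,"tz": 0,"yaw": 0},{"claw": 1,"tx": 0.003,"ty": -0.001,"tz": 0,"yaw": 0},{"claw": 1,"tx": 0.002,"ty": 0,"tz": 0,"yaw": 0},{"claw": 1,"tx": 0,"ty": 0,"tz": 0,"yaw": 0},{"claw": 1,"tx": 0,"ty": 0,"tz": 0,"yaw": 0},{"claw": 1,"tx": 0,"ty": 0,"tz": 0,"yaw": 0},{"claw": 1,"tx": 0,"ty": 0,"tz": 0,"yaw": 0},{"claw": 1,"tx": 0,"ty": 0,"tz": 0,"yaw": 0}]}}

```text
clock: 34.9
ee_pos: [646.2, 234.9, 166.1]
eef_rot: [0.459, 3.093, -0.011]
wrist_force: [-0.3, 0.1, -1.5]
width: 0.467
```

```bash
cat >> h.py <<'E'
def arc(c,x,y,h,lo,R):
    "circle through the visible outer edge of a top face near (x,y,h)"
    W=cloud(c); k=(np.hypot(W[...,0]-x,W[...,1]-y)<R+12)&(abs(W[...,2]-h)<4); zt=np.median(W[k][:,2])
    ct=max(cv2.findContours(k.astype(np.uint8),0,1)[0],key=len)[:,0]; p=ray(c,ct,zt)[:,:2]
    p=p[np.hypot(*(p-[x,y]).T)>lo]; A=np.c_[2*p,np.ones(len(p))]; q=np.linalg.lstsq(A,(p**2).sum(1),rcond=None)[0]
    return np.round([q[0],q[1],zt,np.sqrt(q[2]+q[0]**2+q[1]**2),len(p)],1)
E
python3 - <<'E'
from h import *
c=snap("wrist","wrist10"); e=c["state"]["ee_pos"]; print(e,c["state"]["eef_rot"],c["state"]["clock"])
print("small",blue(c,e[0],e[1],e[2]+39,21))
print("mid",arc(c,650.8,234,119,22,27),"wide",arc(c,650.6,234,63,28,33),"stand",arc(c,650,234,13,48,55))
for n in("scene","side"):
    c=snap(n,n+"10"); print(n,"small",blue(c,e[0],e[1],e[2]+39,21),"mid",blue(c,651,233,119,27),"wide",blue(c,651,233,63,33))
E
```

```text
[646.19063964 234.89597871 166.11950677] [ 0.45875195  3.0926783  -0.01079247] 34.9
small [645.5 235.7 204.   20.   20.3 645.4 235.8  21.1]
mid [650.9 234.  119.   25.8 152. ] wide [650.6 234.   62.9  31.5 158. ] stand [649.8 234.   13.2  53.8 254. ]
scene small [650.2 234.2 203.3  19.1  21.3 649.8 231.6  23.9] mid [654.9 232.  118.2  24.9  25.9 653.7 230.1  28.3] wide [650.  234.6  62.1  30.1  34.4 655.2 230.5  32.8]
side small [635.  239.  203.8   6.4  20.4 636.8 238.6  19.1] mid [649.1 229.7 118.6  24.8  26.4 648.6 229.3  28.7] wide [648.5 230.   62.5  27.5  28.6 647.8 228.7  31.1]
```

View pics/wrist10.png

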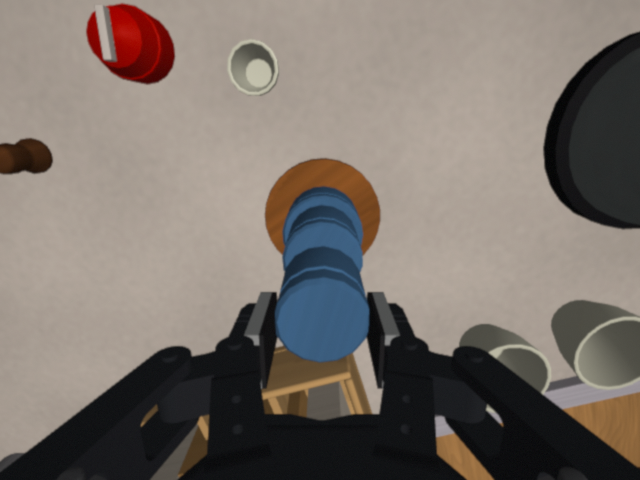

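The wrist view shows the small caddy held at (323,315) over the mid one at (323,250) and the wide one at (322,222), all in line. I shift +5.3/-1.7 mm and lower about 41 mm.

>>> {"api": "arm_command", "payload": {"motion": [{"claw": 1,"tx": 0.003,"ty": -0.001,"tz": 0,"yaw": 0},{"claw": 1,"tx": 0.002,"ty": 0,"tz": -0.005,"yaw": 0},{"claw": 1,"tx": 0,"ty": 0,"tz": -0.008,"yaw": 0},{"claw": 1,"tx": 0,"ty": 0,"tz": -0.008,"yaw": 0},{"claw": 1,"tx": 0,"ty": 0,"tz": -0.006,"yaw": 0},{"claw": 1,"tx": 0,"ty": 0,"tz": -0.004,"yaw": 0},{"claw": 1,"tx": 0,"ty": 0,"tz": -0.002,"yaw": 0},{"claw": 1,"tx": 0,"ty": 0,"tz": 0,"yaw": 0},{"claw": 1,"tx": 0,"ty": 0,"tz": 0,"yaw": 0},{"claw": 1,"tx": 0,"ty": 0,"tz": 0,"yaw": 0}]}}

```text
clock: 36.3
ee_pos: [651.4, 233.7, 130.3]
eef_rot: [0.459, 3.093, -0.011]
wrist_force: [-0.7, 0.4, -1.2]
width: 0.469
```

```bash
cat > chk.py <<'E'
from h import *
import sys
dz,r=map(float,sys.argv[1:3]); f=[]
for i in range(3): s=env.state(); f.append(s["wrist_force"]); c=env.snapshot("wrist")
e=s["ee_pos"]; c["state"]=s; print(e.round(1),np.mean(f,0).round(2),blue(c,e[0],e[1],e[2]+dz,r))
E
python3 chk.py 38 21
```

```text
[651.4 233.8 130.4] [-0.09  0.15 -1.51] [650.6 234.6 168.3  20.   20.3 650.8 234.5  21.1]
```

>>> {"api": "arm_command", "payload": {"motion": [{"claw": 1,"tx": 0,"ty": -0.0005,"tz": -0.002,"yaw": 0},{"claw": 1,"tx": 0,"ty": 0,"tz": -0.001,"yaw": 0},{"claw": 1,"tx": 0,"ty": 0,"tz": -0.001,"yaw": 0},{"claw": 1,"tx": 0,"ty": 0,"tz": 0,"yaw": 0},{"claw": 1,"tx": 0,"ty": 0,"tz": -0.0005,"yaw": 0},{"claw": 1,"tx": 0,"ty": 0,"tz": 0,"yaw": 0},{"claw": 1,"tx": 0,"ty": 0,"tz": 0,"yaw": 0},{"claw": 1,"tx": 0,"ty": 0,"tz": 0,"yaw": 0},{"claw": 1,"tx": 0,"ty": 0,"tz": 0,"yaw": 0},{"claw": 1,"tx": 0,"ty": 0,"tz": 0,"yaw": 0}]}}

```text
clock: 37.7
ee_pos: [651.3, 233.2, 125.5]
eef_rot: [0.459, 3.093, -0.011]
wrist_force: [0.2, -0.3, -1.8]
width: 0.465
```

```bash
python3 chk.py 38 21
```

```text
[651.3 233.2 125.5] [-0.05  0.13 -1.34] [650.6 234.  163.4  20.   20.3 650.7 233.9  21.1]
```

>>> {"api": "arm_command", "payload": {"motion": [{"claw": 1,"tx": 0,"ty": 0,"tz": -0.0005,"yaw": 0},{"claw": 1,"tx": 0,"ty": 0,"tz": 0,"yaw": 0},{"claw": 1,"tx": 0,"ty": 0,"tz": -0.0005,"yaw": 0},{"claw": 1,"tx": 0,"ty": 0,"tz": 0,"yaw": 0},{"claw": 1,"tx": 0,"ty": 0,"tz": 0,"yaw": 0},{"claw": 1,"tx": 0,"ty": 0,"tz": 0,"yaw": 0},{"claw": 1,"tx": 0,"ty": 0,"tz": 0,"yaw": 0},{"claw": 1,"tx": 0,"ty": 0,"tz": 0,"yaw": 0},{"claw": 1,"tx": 0,"ty": 0,"tz": 0,"yaw": 0},{"claw": 1,"tx": 0,"ty": 0,"tz": 0,"yaw": 0}]}}

```text
clock: 39.1
ee_pos: [651.6, 233.3, 125.3]
eef_rot: [0.459, 3.092, -0.011]
wrist_force: [0.1, -0.3, -0.2]
width: 0.471
```

```bash
python3 chk.py 38 21
```

```text
[651.6 233.3 125.3] [-0.28  0.08 -0.07] [650.8 234.2 163.3  20.1  20.3 650.7 234.1  21.1]
```

>>> {"api": "arm_command", "payload": {"motion": [{"claw": 0.3,"tx": 0,"ty": 0,"tz": 0,"yaw": 0},{"claw": -0.2,"tx": 0,"ty": 0,"tz": 0,"yaw": 0},{"claw": -0.7,"tx": 0,"ty": 0,"tz": 0,"yaw": 0},{"claw": -1,"tx": 0,"ty": 0,"tz": 0,"yaw": 0},{"claw": -1,"tx": 0,"ty": 0,"tz": 0,"yaw": 0},{"claw": -1,"tx": 0,"ty": 0,"tz": 0.01,"yaw": 0},{"claw": -1,"tx": 0,"ty": 0,"tz": 0.03,"yaw": 0},{"claw": -1,"tx": 0,"ty": 0,"tz": 0.035,"yaw": 0},{"claw": -1,"tx": 0,"ty": 0,"tz": 0.02,"yaw": 0},{"claw": -1,"tx": -0.02,"ty": -0.03,"tz": 0.005,"yaw": 0}]}}

```text
clock: 40.5
ee_pos: [632.0, 204.1, 231.0]
eef_rot: [0.455, 3.09, -0.009]
wrist_force: [-0.2, -1.3, 0.4]
width: 1.002
```

>>> {"api": "arm_command", "payload": {"motion": [{"claw": -1,"tx": -0.02,"ty": -0.05,"tz": 0,"yaw": 0},{"claw": -1,"tx": -0.02,"ty": -0.05,"tz": 0,"yaw": 0},{"claw": -1,"tx": -0.02,"ty": -0.05,"tz": 0,"yaw": 0},{"claw": -1,"tx": -0.02,"ty": -0.05,"tz": 0,"yaw": 0},{"claw": -1,"tx": -0.02,"ty": -0.05,"tz": 0,"yaw": 0},{"claw": -1,"tx": -0.02,"ty": -0.045,"tz": 0,"yaw": 0},{"claw": -1,"tx": -0.012,"ty": -0.025,"tz": 0,"yaw": 0},{"claw": -1,"tx": -0.005,"ty": -0.01,"tz": 0,"yaw": 0},{"claw": -1,"tx": 0,"ty": 0,"tz": 0,"yaw": 0},{"claw": -1,"tx": 0,"ty": 0,"tz": 0,"yaw": 0}]}}

```text
clock: 41.75
ee_pos: [492.4, -135.8, 241.9]
eef_rot: [0.452, 3.073, -0.012]
wrist_force: [-0.2, -0.3, 1.0]
width: 1.002
```

```bash
python3 - <<'E'
from h import *
c=snap("wrist","wrist11"); e=c["state"]["ee_pos"]; print(e,c["state"]["eef_rot"],c["state"]["qpos"],c["state"]["clock"])
print("jar",measure(c,"jar"),"coaster",measure(c,"coaster"))
for n in("scene","side"):
    c=snap(n,n+"11")
    for t in((650,233,163,21),(651,233,119,27),(651,233,63,33)): print(n,blue(c,*t))
E
```

```text
[ 492.42573071 -135.84911096  241.87256236] [ 0.45199912  3.07328747 -0.01187713] [-0.50969353 -0.06482513  1.758434    0.00544956  1.41234769 -1.7892006 ] 41.75
jar [ 448.9 -309.5   63.    22.9   23.9 1667. ] coaster [ 440.5 -120.2    7.1   94.5   95.1   70.9]
scene [654.8 231.7 162.   19.4  21.1 654.6 232.   22.7]
scene [652.9 232.8 118.4  23.3  27.3 657.2 229.9  27.2]
scene [650.3 234.4  62.2  30.1  33.5 656.1 229.8  33.2]
side [648.6 229.8 162.6  18.2  21.4 647.9 229.3  23.4]
side [648.5 229.2 118.3  22.9  23.3 647.9 227.8  26.7]
side [648.8 230.8  62.7  28.2  30.3 647.  227.5  31.4]
```

View pics/wrist11.png

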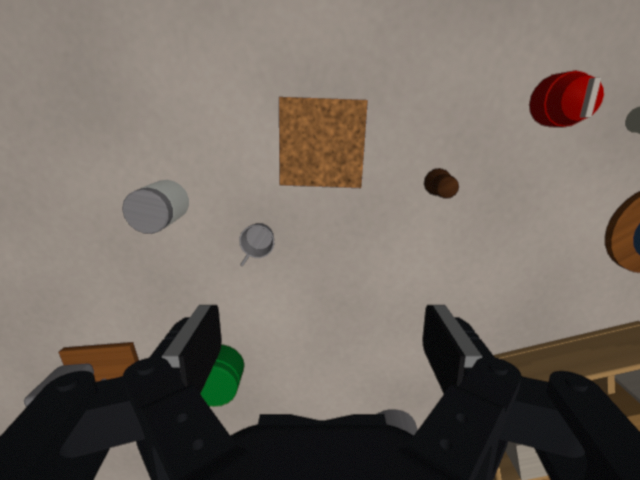

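View pics/side11.png

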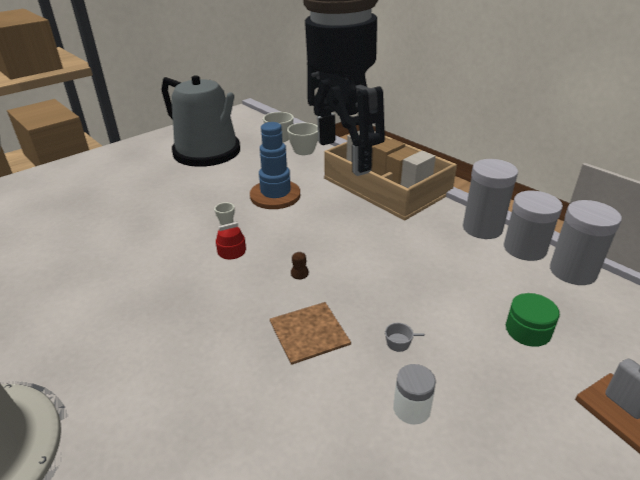

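The wrist view shows the jar lid at (148,212), the coaster at (323,142) and the strainer at (257,240). The side view shows the three caddies stacked upright on the stand at (273,160), and the bystanders have not moved. On to the jar.

>>> {"api": "arm_command", "payload": {"motion": [{"claw": -1,"tx": -0.006,"ty": -0.03,"tz": -0.01,"yaw": 0},{"claw": -1,"tx": -0.01,"ty": -0.04,"tz": -0.015,"yaw": 0},{"claw": -1,"tx": -0.01,"ty": -0.04,"tz": -0.015,"yaw": 0},{"claw": -1,"tx": -0.008,"ty": -0.025,"tz": -0.015,"yaw": 0},{"claw": -1,"tx": -0.004,"ty": -0.012,"tz": -0.01,"yaw": 0},{"claw": -1,"tx": -0.002,"ty": -0.005,"tz": 0,"yaw": 0},{"claw": -1,"tx": 0,"ty": 0,"tz": 0,"yaw": 0},{"claw": -1,"tx": 0,"ty": 0,"tz": 0,"yaw": 0},{"claw": -1,"tx": 0,"ty": 0,"tz": 0,"yaw": 0},{"claw": -1,"tx": 0,"ty": 0,"tz": 0,"yaw": 0}]}}

```text
clock: 43.15
ee_pos: [455.6, -286.2, 176.8]
eef_rot: [0.433, 3.072, -0.011]
wrist_force: [-0.1, -0.3, -0.4]
width: 1.002
```

```bash
python3 - <<'E'
from h import *
c=snap("wrist","wrist12"); e=c["state"]["ee_pos"]; print(e,c["state"]["eef_rot"],c["state"]["qpos"],c["state"]["clock"])
print("jar",measure(c,"jar"),arc(c,449,-310,63,18,24),"coaster",measure(c,"coaster"))
E
```

```text
[ 455.58054537 -286.16854465  176.80492516] [ 0.43275506  3.07216684 -0.01115753] [-0.79706185  0.05408343  1.77007527  0.01895556  1.28214758 -2.09304875] 43.15
jar [ 448.2 -310.8   63.1   22.8   23.3 2378. ] [ 448.3 -310.9   63.1   22.9  156. ] coaster [ 439.5 -121.4    7.2   95.9   95.5   71.4]
```

>>> {"api": "arm_command", "payload": {"motion": [{"claw": -1,"tx": -0.003,"ty": -0.009,"tz": -0.015,"yaw": 0},{"claw": -1,"tx": -0.003,"ty": -0.008,"tz": -0.025,"yaw": 0},{"claw": -1,"tx": -0.001,"ty": -0.004,"tz": -0.025,"yaw": 0},{"claw": -1,"tx": 0,"ty": -0.002,"tz": -0.015,"yaw": 0},{"claw": -1,"tx": 0,"ty": 0,"tz": -0.01,"yaw": 0},{"claw": -1,"tx": 0,"ty": 0,"tz": -0.004,"yaw": 0},{"claw": -1,"tx": 0,"ty": 0,"tz": 0,"yaw": 0},{"claw": -1,"tx": 0,"ty": 0,"tz": 0,"yaw": 0},{"claw": -1,"tx": 0,"ty": 0,"tz": 0,"yaw": 0},{"claw": -1,"tx": 0,"ty": 0,"tz": 0,"yaw": 0}]}}

```text
clock: 44.45
ee_pos: [448.4, -312.0, 79.1]
eef_rot: [0.432, 3.07, -0.015]
wrist_force: [-0.7, 1.0, -0.4]
width: 1.0
```

>>> {"api": "arm_command", "payload": {"motion": [{"claw": -1,"tx": 0,"ty": 0.001,"tz": -0.01,"yaw": 0},{"claw": -1,"tx": 0,"ty": 0,"tz": -0.015,"yaw": 0},{"claw": -1,"tx": 0,"ty": 0,"tz": -0.015,"yaw": 0},{"claw": -1,"tx": 0,"ty": 0,"tz": -0.012,"yaw": 0},{"claw": -1,"tx": 0,"ty": 0,"tz": -0.01,"yaw": 0},{"claw": -1,"tx": 0,"ty": 0,"tz": -0.005,"yaw": 0},{"claw": -1,"tx": 0,"ty": 0,"tz": -0.002,"yaw": 0},{"claw": -1,"tx": 0,"ty": 0,"tz": 0,"yaw": 0},{"claw": -1,"tx": 0,"ty": 0,"tz": 0,"yaw": 0},{"claw": -1,"tx": 0,"ty": 0,"tz": 0,"yaw": 0}]}}

```text
clock: 45.7
ee_pos: [448.3, -310.8, 5.2]
eef_rot: [0.432, 3.07, -0.015]
wrist_force: [-0.1, 1.0, -0.6]
width: 0.999
```

```bash
python3 - <<'E'
from h import *
c=snap("wrist","wrist13"); e=c["state"]["ee_pos"]; s=c["state"]; print(e,s["eef_rot"],s["clock"],cv2.Rodrigues(s["eef_rot"])[0][:,2])
hsv=cv2.cvtColor(c["pixels"],cv2.COLOR_BGR2HSV)
print("jar",arc(c,448,-311,63,16,24),measure(c,"jar"))
E
```

```text
[ 448.28693661 -310.80820194    5.15222406] [ 0.43214025  3.06985104 -0.01510347] 45.7 [ 0.03966362 -0.01541883 -0.99909412]
jar [ 446.9 -310.8   63.1   23.2  370. ] [  446.6  -310.7    63.1    22.8    24.1 11838. ]
```

>>> {"api": "arm_command", "payload": {"motion": [{"claw": -1,"tx": 0,"ty": 0,"tz": 0.002,"yaw": 0},{"claw": 1,"tx": 0,"ty": 0,"tz": 0,"yaw": 0},{"claw": 1,"tx": 0,"ty": 0,"tz": 0,"yaw": 0},{"claw": 1,"tx": 0,"ty": 0,"tz": 0,"yaw": 0},{"claw": 1,"tx": 0,"ty": 0,"tz": 0,"yaw": 0},{"claw": 1,"tx": 0,"ty": 0,"tz": 0,"yaw": 0},{"claw": 1,"tx": 0,"ty": 0,"tz": 0,"yaw": 0},{"claw": 1,"tx": 0,"ty": 0,"tz": 0.003,"yaw": 0},{"claw": 1,"tx": 0,"ty": 0,"tz": 0.015,"yaw": 0},{"claw": 1,"tx": 0,"ty": 0,"tz": 0.025,"yaw": 0}]}}

```text
clock: 47.0
ee_pos: [446.6, -309.0, 50.0]
eef_rot: [0.433, 3.074, -0.01]
wrist_force: [-0.1, -0.3, -1.1]
width: 0.549
```

>>> {"api": "arm_command", "payload": {"motion": [{"claw": 1,"tx": 0,"ty": 0.008,"tz": 0.015,"yaw": 0},{"claw": 1,"tx": 0,"ty": 0.02,"tz": 0.01,"yaw": 0},{"claw": 1,"tx": -0.001,"ty": 0.03,"tz": 0,"yaw": 0},{"claw": 1,"tx": -0.001,"ty": 0.035,"tz": 0,"yaw": 0},{"claw": 1,"tx": -0.001,"ty": 0.03,"tz": 0,"yaw": 0},{"claw": 1,"tx": 0,"ty": 0.02,"tz": 0,"yaw": 0},{"claw": 1,"tx": 0,"ty": 0.01,"tz": 0,"yaw": 0},{"claw": 1,"tx": 0,"ty": 0.005,"tz": 0,"yaw": 0},{"claw": 1,"tx": 0,"ty": 0,"tz": 0,"yaw": 0},{"claw": 1,"tx": 0,"ty": 0,"tz": 0,"yaw": 0}]}}

```text
clock: 48.25
ee_pos: [444.5, -146.1, 82.6]
eef_rot: [0.433, 3.067, -0.017]
wrist_force: [-0.4, 0.2, -1.3]
width: 0.545
```

Next: -3 mm in x, +25 mm in y, then measure against the coaster.

>>> {"api": "arm_command", "payload": {"motion": [{"claw": 1,"tx": -0.001,"ty": 0.008,"tz": 0,"yaw": 0},{"claw": 1,"tx": -0.001,"ty": 0.008,"tz": 0,"yaw": 0},{"claw": 1,"tx": -0.001,"ty": 0.005,"tz": 0,"yaw": 0},{"claw": 1,"tx": 0,"ty": 0.002,"tz": 0,"yaw": 0},{"claw": 1,"tx": 0,"ty": 0,"tz": 0,"yaw": 0},{"claw": 1,"tx": 0,"ty": 0,"tz": 0,"yaw": 0},{"claw": 1,"tx": 0,"ty": 0,"tz": 0,"yaw": 0},{"claw": 1,"tx": 0,"ty": 0,"tz": 0,"yaw": 0},{"claw": 1,"tx": 0,"ty": 0,"tz": 0,"yaw": 0},{"claw": 1,"tx": 0,"ty": 0,"tz": 0,"yaw": 0}]}}

```text
clock: 49.5
ee_pos: [441.3, -122.6, 82.6]
eef_rot: [0.435, 3.066, -0.017]
wrist_force: [0.1, 0.5, -1.5]
width: 0.552
```

```bash
cat > jar.py <<'E'
from h import *
import sys
f=[]
for i in range(3): s=env.state(); f.append(s["wrist_force"]); c=env.snapshot("wrist")
c["state"]=s; cv2.imwrite(f"pics/{sys.argv[1]}.png",c["pixels"]); e=s["ee_pos"]; zt=e[2]+56; print(e.round(1),s["eef_rot"].round(3),np.mean(f,0).round(2))
W=cloud(c); hsv=cv2.cvtColor(c["pixels"],cv2.COLOR_BGR2HSV)
m=(np.hypot(W[...,0]-e[0],W[...,1]-e[1])<32)&(abs(W[...,2]-zt)<5)
# lid: drop the dark fingers by brightness and narrow pads by opening
g=(m&(hsv[...,2]>60)).astype(np.uint8); g=cv2.morphologyEx(g,cv2.MORPH_OPEN,cv2.getStructuringElement(2,(41,41)))
ct=max(cv2.findContours(g,0,1)[0],key=len)[:,0]; z=np.median(W[g>0][:,2]); p=ray(c,ct,z)[:,:2].astype(np.float32); q=cv2.fitEllipse(p)
print("lid",np.round([*q[0],z,*q[1]],1))
k=((hsv[...,0]<20)&(hsv[...,1]>80)&(abs(W[...,2]-7)<5)&(np.hypot(W[...,0]-440,W[...,1]+121)<75)).astype(np.uint8)
k=cv2.morphologyEx(k,cv2.MORPH_CLOSE,np.ones((9,9)))
ct=max(cv2.findContours(k,0,1)[0],key=len)[:,0]; a=cv2.minAreaRect(ray(c,ct,6.8)[:,:2].astype(np.float32)); print("coaster",np.round([*a[0],*a[1],a[2]],1))
E
python3 jar.py jar1
```

```text
[ 441.3 -122.6   82.6] [ 0.435  3.066 -0.017] [-0.03  0.27 -1.7 ]
lid [ 425.3 -120.2  137.7   16.2   18.1]
coaster [ 439.6 -120.3   94.4   95.    71.4]
```

View pics/jar1.png

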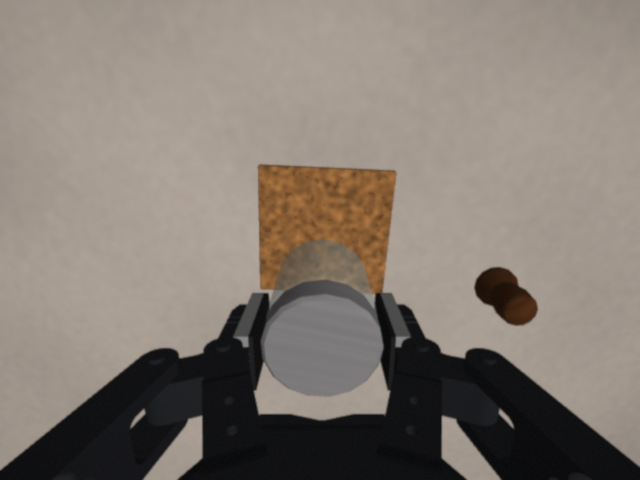

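The wrist view shows the jar held with its lid at about (323,338), radius 60 px, and the coaster behind it with its far corners at (260,165) and (395,172). The lid mask had failed, so I'll fix it.

```bash
python3 - <<'E'
s=open('jar.py').read()
a=s.index("g=(m&"); b=s.index("print(\"lid\"")
s=s[:a]+'''m=(np.hypot(W[...,0]-e[0],W[...,1]-e[1])<34)&(abs(W[...,2]-zt)<9)
v=hsv[...,2]; ref=np.median(v[325:350,310:336]); z=np.median(W[325:350,310:336,2])
g=(m&(abs(v.astype(int)-ref)<14)&(hsv[...,1]<40)&(abs(W[...,2]-z)<3)).astype(np.uint8); g=cv2.morphologyEx(g,cv2.MORPH_OPEN,cv2.getStructuringElement(2,(25,25)))
ct=max(cv2.findContours(g,0,1)[0],key=len)[:,0]; p=ray(c,ct,z)[:,:2].astype(np.float32); q=cv2.fitEllipse(p); print(cv2.boundingRect(ct),ref,z, cv2.minEnclosingCircle(p))
'''+s[b:]
open('jar.py','w').write(s)
E
python3 jar.py jar2
```

```text
[ 441.3 -122.5   82.6] [ 0.435  3.067 -0.017] [-0.41  0.62 -1.45]Traceback (most recent call last):
  File "jar.py", line 12, in <module>
    ct=max(cv2.findContours(g,0,1)[0],key=len)[:,0]; p=ray(c,ct,z)[:,:2].astype(np.float32); q=cv2.fitEllipse(p); print(cv2.boundingRect(ct),ref,z, cv2.minEnclosingCircle(p))
       ~~~^^^^^^^^^^^^^^^^^^^^^^^^^^^^^^^^^^^^
ValueError: max() iterable argument is empty
```

```bash
sed -i 's/^g=(m&(abs/print(ref,z,W[337,323],hsv[337,323]);g=(m\&(abs/; s/(hsv\[...,1\]<40)/(hsv[...,1]<60)/' jar.py && python3 jar.py jar3; python3 - <<'E'
from h import *
c=snap("wrist","w14"); W=cloud(c); hsv=cv2.cvtColor(c["pixels"],cv2.COLOR_BGR2HSV)
for r in range(275,410,8): print(r,W[r,323].round(1),hsv[r,323])
for u in range(250,400,8): print(u,W[337,u].round(1),hsv[337,u])
E
```

```text
[ 441.3 -122.5   82.6] [ 0.435  3.067 -0.017] [ 0.23 -0.23 -1.35]
125.0 nan [ 436.11818002 -119.85559463  137.22378239] [170   6 125]
275 [ 419.1 -114.9  120.8] [ 17  71 136]
283 [ 419.4 -115.   127.2] [ 0  3 78]
291 [ 419.2 -115.   134. ] [ 0  3 77]
299 [ 420.7 -115.4  137. ] [170   6 122]
307 [ 423.2 -116.1  138.2] [160   6 130]
315 [ 426.7 -117.1  137.8] [170   6 125]
323 [ 430.4 -118.2  137. ] [160   6 125]
331 [ 432.8 -118.9  138.4] [170   6 125]
339 [ 436.5 -119.9  137.9] [  0   4 124]
347 [ 440.1 -121.   137.7] [160   6 126]
355 [ 442.7 -121.7  138.9] [  0   4 123]
363 [ 447.3 -123.   137.5] [165   4 124]
371 [ 451.  -124.1  137.5] [170   6 124]
379 [ 454.4 -125.1  137.9] [170   6 125]
387 [ 458.2 -126.2  137.9] [  0   4 125]
395 [ 462.4 -127.4  137.5] [  5  12 132]
403 [ 596.7 -166.     2.1] [ 14  31 164]
250 [ 422.2 -141.6  147.7] [120  16  32]
258 [ 428.7 -142.7  138.4] [165  27  19]
266 [ 429.7 -140.   138.1] [170   7 114]
274 [ 431.4 -137.6  136.8] [170   6 126]
282 [ 431.5 -134.4  137.9] [173   8 126]
290 [ 432.2 -131.5  138. ] [165   8 126]
298 [ 432.6 -128.4  138.6] [  0   6 127]
306 [ 433.8 -125.7  138.1] [165   4 123]
314 [ 434.9 -123.   137.7] [160   6 123]
322 [ 435.2 -120.   138.4] [165   8 125]
330 [ 436.4 -117.2  137.9] [165   8 126]
338 [ 437.3 -114.4  137.7] [170   6 127]
346 [ 438.1 -111.5  137.7] [  0   4 126]
354 [ 439.  -108.6  137.7] [173   8 125]
362 [ 439.9 -105.8  137.6] [170   6 123]
370 [ 440.  -102.9  138.5] [160   6 122]
378 [ 441.6 -100.1  137.4] [165   4 123]
386 [440.8 -97.2 139.6] [150  20  13]
394 [435.4 -94.7 147.8] [140  22  35]Traceback (most recent call last):
  File "jar.py", line 12, in <module>
    ct=max(cv2.findContours(g,0,1)[0],key=len)[:,0]; p=ray(c,ct,z)[:,:2].astype(np.float32); q=cv2.fitEllipse(p); print(cv2.boundingRect(ct),ref,z, cv2.minEnclosingCircle(p))
       ~~~^^^^^^^^^^^^^^^^^^^^^^^^^^^^^^^^^^^^
ValueError: max() iterable argument is empty
```

```bash
sed -i 's/z=np.median(W\[325/z=np.nanmedian(W[325/; s/(abs(W\[...,2\]-z)<3)/(abs(W[...,2]-z)<4)/' jar.py && python3 jar.py jar4
```

```text
[ 441.3 -122.5   82.6] [ 0.435  3.067 -0.017] [-0.04 -0.21 -1.35]
125.0 137.72304698986505 [ 435.15743739 -119.57162585  138.61806471] [170   6 125]
(273, 304, 94, 91) 125.0 137.72304698986505 ((440.473388671875, -121.8065185546875), 22.930767059326172)
lid [ 438.  -124.3  137.7   25.8   46.2]
coaster [ 439.6 -120.3   94.5   95.    71.4]
```

>>> {"api": "arm_command", "payload": {"motion": [{"claw": 1,"tx": -0.001,"ty": 0.001,"tz": -0.006,"yaw": 0},{"claw": 1,"tx": 0,"ty": 0,"tz": -0.012,"yaw": 0},{"claw": 1,"tx": 0,"ty": 0,"tz": -0.014,"yaw": 0},{"claw": 1,"tx": 0,"ty": 0,"tz": -0.012,"yaw": 0},{"claw": 1,"tx": 0,"ty": 0,"tz": -0.008,"yaw": 0},{"claw": 1,"tx": 0,"ty": 0,"tz": -0.005,"yaw": 0},{"claw": 1,"tx": 0,"ty": 0,"tz": -0.003,"yaw": 0},{"claw": 1,"tx": 0,"ty": 0,"tz": 0,"yaw": 0},{"claw": 1,"tx": 0,"ty": 0,"tz": 0,"yaw": 0},{"claw": 1,"tx": 0,"ty": 0,"tz": 0,"yaw": 0}]}}

```text
clock: 51.4
ee_pos: [440.0, -121.4, 18.1]
eef_rot: [0.435, 3.067, -0.017]
wrist_force: [0.2, -0.3, -1.9]
width: 0.55
```

```bash
python3 - <<'E'
from h import *
f=[]
for i in range(3): c=snap("wrist","w15"); s=c["state"]; f.append(s["wrist_force"])
e=s["ee_pos"]; print(e,s["eef_rot"],np.mean(f,0)); W=cloud(c); hsv=cv2.cvtColor(c["pixels"],cv2.COLOR_BGR2HSV)
h=np.nanmedian(W[330:350,310:336,2]); g=((abs(W[...,2]-h)<6)&(hsv[...,2]>95)&(np.hypot(W[...,0]-e[0],W[...,1]-e[1])<34)).astype(np.uint8)
g=cv2.morphologyEx(cv2.morphologyEx(g,cv2.MORPH_CLOSE,np.ones((7,7))),cv2.MORPH_OPEN,cv2.getStructuringElement(2,(61,61)))
ct=max(cv2.findContours(g,0,1)[0],key=len)[:,0]; p=ray(c,ct,h)[:,:2].astype(np.float32); print(h,cv2.fitEllipse(p),cv2.boundingRect(ct))
E
```

```text
[ 439.9978143  -121.34234314   18.01749402] [ 0.43504458  3.06695804 -0.0169077 ] [ 0.11084101  0.10926229 -1.28087253]
73.18595688336461 ((439.27301025390625, -120.14618682861328), (44.190853118896484, 45.96812438964844), 54.80368423461914) (265, 294, 117, 103)
```

>>> {"api": "arm_command", "payload": {"motion": [{"claw": 1,"tx": 0.0005,"ty": -0.0005,"tz": -0.002,"yaw": 0},{"claw": 1,"tx": 0,"ty": 0,"tz": -0.001,"yaw": 0},{"claw": 1,"tx": 0,"ty": 0,"tz": 0,"yaw": 0},{"claw": 1,"tx": 0,"ty": 0,"tz": -0.0005,"yaw": 0},{"claw": 1,"tx": 0,"ty": 0,"tz": 0,"yaw": 0},{"claw": 1,"tx": 0,"ty": 0,"tz": 0,"yaw": 0},{"claw": 1,"tx": 0,"ty": 0,"tz": 0,"yaw": 0},{"claw": 1,"tx": 0,"ty": 0,"tz": 0,"yaw": 0},{"claw": 1,"tx": 0,"ty": 0,"tz": 0,"yaw": 0},{"claw": 1,"tx": 0,"ty": 0,"tz": 0,"yaw": 0}]}}

```text
clock: 52.8
ee_pos: [440.5, -121.8, 14.3]
eef_rot: [0.435, 3.067, -0.017]
wrist_force: [0.5, -0.0, -1.5]
width: 0.544
```

```bash
python3 - <<'E'
from h import *
f=[]
for i in range(4): f.append(env.state()["wrist_force"]); c=snap("wrist","w16")
W=cloud(c); print(c["state"]["ee_pos"],np.mean(f,0),np.nanmedian(W[330:350,310:336,2]))
E
```

```text
[ 440.49504054 -121.82213551   14.27134434] [-0.31348847  0.25636147 -1.27964817] 69.45094038058173
```

>>> {"api": "arm_command", "payload": {"motion": [{"claw": 1,"tx": 0,"ty": 0.0005,"tz": -0.0005,"yaw": 0},{"claw": 1,"tx": 0,"ty": 0,"tz": 0,"yaw": 0},{"claw": 1,"tx": 0,"ty": 0,"tz": -0.0005,"yaw": 0},{"claw": 1,"tx": 0,"ty": 0,"tz": 0,"yaw": 0},{"claw": 1,"tx": 0,"ty": 0,"tz": 0,"yaw": 0},{"claw": 1,"tx": 0,"ty": 0,"tz": 0,"yaw": 0},{"claw": 1,"tx": 0,"ty": 0,"tz": 0,"yaw": 0},{"claw": 1,"tx": 0,"ty": 0,"tz": 0,"yaw": 0},{"claw": 1,"tx": 0,"ty": 0,"tz": 0,"yaw": 0},{"claw": 1,"tx": 0,"ty": 0,"tz": 0,"yaw": 0}]}}

```text
clock: 54.25
ee_pos: [440.9, -121.8, 14.1]
eef_rot: [0.434, 3.066, -0.018]
wrist_force: [-1.2, -0.8, 1.5]
width: 0.547
```

```bash
python3 - <<'E'
from h import *
f=[]
for i in range(4): f.append(env.state()["wrist_force"]); c=snap("wrist","w16")
W=cloud(c); print(c["state"]["ee_pos"],np.mean(f,0),np.nanmedian(W[330:350,310:336,2]))
E
```

```text
[ 440.94977141 -121.76087398   14.0760477 ] [-0.9404505  -0.22126453  1.23021252] 69.28507303495346
```

Force has flipped to +1.2 N, so the jar is in contact. I release and lift.

>>> {"api": "arm_command", "payload": {"motion": [{"claw": 0.1,"tx": 0,"ty": 0,"tz": 0,"yaw": 0},{"claw": -0.4,"tx": 0,"ty": 0,"tz": 0,"yaw": 0},{"claw": -1,"tx": 0,"ty": 0,"tz": 0,"yaw": 0},{"claw": -1,"tx": 0,"ty": 0,"tz": 0,"yaw": 0},{"claw": -1,"tx": 0,"ty": 0,"tz": 0.01,"yaw": 0},{"claw": -1,"tx": 0,"ty": 0,"tz": 0.025,"yaw": 0},{"claw": -1,"tx": 0,"ty": 0,"tz": 0.04,"yaw": 0},{"claw": -1,"tx": 0,"ty": 0,"tz": 0.04,"yaw": 0},{"claw": -1,"tx": 0,"ty": 0,"tz": 0.04,"yaw": 0},{"claw": -1,"tx": 0,"ty": 0,"tz": 0.015,"yaw": 0}]}}

```text
clock: 55.7
ee_pos: [439.7, -120.9, 191.1]
eef_rot: [0.435, 3.066, -0.018]
wrist_force: [0.2, -0.8, -0.0]
width: 0.997
```

>>> {"api": "arm_command", "payload": {"motion": [{"claw": -1,"tx": 0.02,"ty": 0.01,"tz": 0.01,"yaw": 0},{"claw": -1,"tx": 0.02,"ty": 0.025,"tz": 0.01,"yaw": 0},{"claw": -1,"tx": 0.02,"ty": 0.03,"tz": 0,"yaw": 0},{"claw": -1,"tx": 0.01,"ty": 0.02,"tz": 0,"yaw": 0},{"claw": -1,"tx": 0.005,"ty": 0.01,"tz": 0,"yaw": 0},{"claw": -1,"tx": 0,"ty": 0.005,"tz": 0,"yaw": 0},{"claw": -1,"tx": 0,"ty": 0,"tz": 0,"yaw": 0},{"claw": -1,"tx": 0,"ty": 0,"tz": 0,"yaw": 0},{"claw": -1,"tx": 0,"ty": 0,"tz": 0,"yaw": 0},{"claw": -1,"tx": 0,"ty": 0,"tz": 0,"yaw": 0}]}}

```text
clock: 56.95
ee_pos: [514.1, -19.8, 209.5]
eef_rot: [0.442, 3.069, -0.019]
wrist_force: [0.3, -0.6, 0.2]
width: 1.001
```

```bash
python3 - <<'E'
from h import *
PR["jar"]=(440,-121,68,24)
c=snap("wrist","wfin"); print(c["state"]["ee_pos"],c["state"]["clock"])
print("jar",measure(c,"jar"),"coaster",measure(c,"coaster"))
for s in("pepper","strainer","cup","timer"): print(s,measure(c,s))
for t in((651,234,163,15,21),(651,234,119,22,27),(651,234,63,28,33),(650,234,13,48,55)):
    try: print(arc(c,*t))
    except Exception as x: print("-")
for n in("scene","side"):
    c=snap(n,n+"fin"); print(n,"jar",measure(c,"jar"))
    for s in("pepper","strainer","cup","timer"): print(s,measure(c,s))
cv2.imwrite("pics/fin.png",np.hstack([cv2.resize(load(n)["pixels"],(400,300)) for n in("sidefin","wfin")]))
E
```

```text
[514.08597423 -19.84934743 209.47762797] 56.95
jar [ 441.6 -120.3   69.    22.9   23.5 2347. ] coaster [ 440.3 -119.9    7.1   95.4   95.3   71.4]
pepper [518.4  -4.5  43.3  10.6  10.9 397. ]
strainer [ 524.5 -226.7   22.1   19.    27.1  458. ]
cup [514.6 217.5  36.5  19.3  20.8 733. ]
timer [468.4 129.7  60.7   4.2  20.8 416. ]
-
[649.7 222.7 118.4  19.3  75. ]
[649.3 230.7  63.   31.8 141. ]
[648.8 231.9  13.3  54.5 227. ]
scene jar [ 444.9 -122.4   68.    22.5   25.6  195. ]
pepper None
strainer [ 522.9 -226.4   20.7   20.5   23.9  101. ]
cup [514.9 217.7  34.4  18.7  22.1  86. ]
timer None
side jar [ 438.7 -122.8   68.2   22.7   24.5  624. ]
pepper [516.5  -5.5  42.7   9.8  10.   73. ]
strainer [ 523.3 -226.4   21.3   20.6   25.9  246. ]
cup [513.2 218.7  35.   19.3  22.5 132. ]
timer [466.1 129.9  59.5   6.3  19.8  79. ]
  return _methods._mean(a, axis=axis, dtype=dtype,
  ret = ret.dtype.type(ret / rcount)
```

View pics/fin.png

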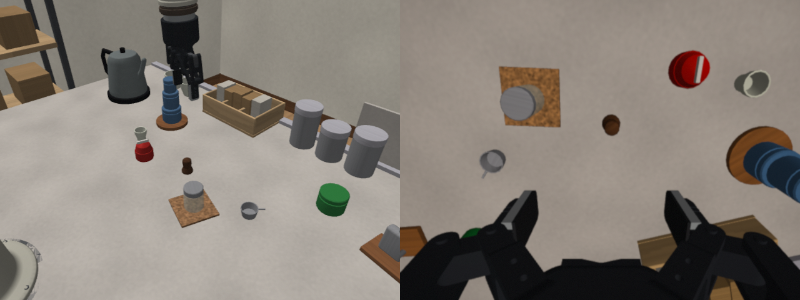

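The final pictures show the stack upright on the stand and the jar standing on the coaster, with the bystanders unmoved. The gripper is open and clear of everything, so I hand in.

```bash
python3 -c "
from cell import env
print(env.finish_job(), env.state()['clock'])"
```

```text
the job is handed in; nothing more can be done
the job is handed in; nothing more can be done
```

The three blue caddies are stacked on the round stand, wide, then mid, then small, and the sugar jar stands on the cork coaster. I lowered each one until the wrist force showed contact, then released it. I handed in at about 57 s of the 96 s, with the gripper open and clear; the hand-in gave no verdict.

- **Stack:** wrist views put the wide and mid caddies within about 1 mm of the stand's centre. The small caddy measured within about 0.3 mm of the mid one's centre just before release. Top heights read about 63, 119 and 163 mm; 62, 118 and 162 mm were expected. After release I checked the stack only with the scene and side cameras and by eye in the pictures, where it stands upright.
- **Jar:** it sits about 1.4 mm off the coaster's centre by the wrist camera, with its lid at 69 mm (68 mm expected).
- **Bystanders:** the last readings of the egg timer, egg cup, strainer and pepper mill agree with the first to within 2 mm.
- **Checks that failed or disagreed:** the scene and side cameras differ from each other and from the wrist camera by 3–6 mm in x. The final slanted wrist view also gave poor fits of the mostly cut-off stack. I relied on the earlier overhead wrist views for centring. The tool had drifted to a tilt of about 2° by the time it placed the jar, but the jar's lid read level before release.

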